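# Pen the pigment bottles, latch the gate and scan the pen in

## Task

Put the pigment bottles away: lift the latch bar over its catch while the gate is still shut, swing the gate wide open (square to the pen or beyond), and bring every bottle on the bench upright into the pen through the gateway. Swing the gate fully shut, the bar lifted over the catch again and dropped home behind it, then pick up the scanner, aim its window squarely at the middle of the pen's label from a few centimetres (about 5 to 10) and hold it steady for two seconds, and lay it back flat, centred and lengthwise on its pad. Leave the jar, the cup and the brush where they are.

Things in the scene. Friction and masses are not known exactly. Their poses are not given: they have to be found in the camera images.
- pen: fixed blue bottle pen, 240 (y) by 180 mm (x), open in front (-x, towards the robot) where the gate is; its floor is the bench. Origin: its centre at bench level; x to the back, y to the left, z up. Inner faces: sides y = +-96 mm, back x = 75 mm. Roof straps from x = -71 mm back, top 112 mm: bottles cannot be lifted in or out. Front posts 16 mm square, 120 mm high at x = -90, y = +-112 mm
- slot_left (a point): left hand neck slot of the pen's roof: a gap 44 mm wide along the pen's x between the steel straps (104 to 112 mm above the bench). This point is on the bench, mid-slot at pen x = 0, y = 42 mm. A standing bottle slides in from the front with its cap up through the gap. Holds two, one behind the other: centres about 37 mm behind this point (+x) and 31 mm in front of it
- slot_right (a point): right hand neck slot, like the left one, at pen x = 0, y = -42 mm on the bench
- gate_hinge (a point): foot of the gate's vertical hinge axis, at x = -90, y = 112, z = 0 mm in the pen's frame
- gate (a joint): angle of the gate, rad: 0 shut, grows as its free end swings out towards the robot about the hinge on the pen's left; 1.57 is square to the front, stop at 2.0. A blue barred panel 10 mm thick, 12 to 212 mm from the hinge, 9 to 95 mm above the bench; light friction (0.1 N m), stays where it is left. Shut, its inner face is at pen x = -85 mm; with the bar down the catch holds it
- bar (a joint): angle of the steel latch bar on the gate's outer face, rad: 0 level; it drops to this by its weight (0.15 kg); grows as its free end is lifted, stop at 0.8; above 0.17 it clears the catch. Pivot: 50 mm from the hinge along the gate, 75 mm above the bench, 14 mm outside the gate's mid-plane, axis square to the gate. Bar 8 mm thick, 12 mm high, reaching 242 mm from the hinge, past the latch post
- catch_top (a point): top of the red catch in front of the latch post, 97 mm above the bench, 224 mm from the hinge: a fixed tooth 16 mm wide. With the gate shut and the bar down the bar lies between tooth and post. To pass the tooth either way, opening or shutting, the bar must be lifted over its top; it does not ride up by itself. Tooth 10 mm thick, outer face at pen x = -122 mm
- bar_tab (a point): grip point of the bar's yellow upright tab, 60 mm above the bar's centre line and 90 mm along it from the pivot (140 mm from the hinge). The tab is 12 mm thick across the gate, 20 mm wide along it; its top is 16 mm above this point, 151 mm above the bench with the bar down. Axes turn with gate and bar: x across the gate (-x is out of the pen), y along the bar to the pivot, z up the tab
- label (a point): centre of the black and white code label, 70 by 56 mm, on a sloped plate outside the pen's right wall, at x = 0, y = -140, z = 55 mm in the pen's frame. z: the label's outward normal, to the pen's right (-y) and 40 degrees above level; x: the pen's x
- scanner: hand scanner lying on its pad, about 155 mm long: grey handle 32 mm wide and 34 mm high from x = -80 to 25 mm, yellow head 56 mm wide and 42 mm high from x = 25 to 75 mm; about 0.22 kg, balances at about x = 0. Origin on the underside, x points forward to the head, z up
- window (a point): centre of the scanner's amber window in the nose, at x = 79, z = 16 mm in the scanner's frame. z: the direction of the beam, forward and 40 degrees down when the scanner is level; x: the scanner's left. It reads straight ahead, at 30 to 120 mm from the label
- pad: fixed black rubber pad 200 mm (x) by 100 mm (y), 6 mm thick, home of the scanner, which lies along it, head towards +x; origin under its centre at bench level
- jar: bystander: closed jar 70 mm across, 85 mm high, origin at its underside
- mixing_cup: bystander: empty white cup 90 mm across, 100 mm high, origin at its underside
- brush: bystander: paint brush 200 mm long lying on the bench left of the pen, origin under it
- bottle_red: pigment bottle: red round body 64 mm across and 85 mm high, then an upright white cap 28 mm across reaching 158 mm above the base; about 0.3 kg, part full and so bottom-heavy, stands on its base; if pushed along by the cap it tips, so carry it a few mm off the bench (19 mm clear under the straps); origin at the centre of its underside, z up the bottle. May be absent (None)
- bottle_green: pigment bottle: green round body 64 mm across and 85 mm high, then an upright white cap 28 mm across reaching 158 mm above the base; about 0.3 kg, part full and so bottom-heavy, stands on its base; if pushed along by the cap it tips, so carry it a few mm off the bench (19 mm clear under the straps); origin at the centre of its underside, z up the bottle. May be absent (None)
- bottle_blue: pigment bottle: blue round body 64 mm across and 85 mm high, then an upright white cap 28 mm across reaching 158 mm above the base; about 0.3 kg, part full and so bottom-heavy, stands on its base; if pushed along by the cap it tips, so carry it a few mm off the bench (19 mm clear under the straps); origin at the centre of its underside, z up the bottle. May be absent (None)
- bottle_orange: pigment bottle: orange round body 64 mm across and 85 mm high, then an upright white cap 28 mm across reaching 158 mm above the base; about 0.3 kg, part full and so bottom-heavy, stands on its base; if pushed along by the cap it tips, so carry it a few mm off the bench (19 mm clear under the straps); origin at the centre of its underside, z up the bottle. May be absent (None)
Things that resemble listed ones, but are neither listed nor needed, are in the scene too. Of the things shaped like the pad, the black one is meant.

How it is judged:
By the outcome, as a careful person would: the job done as asked, in the order asked, and still so for the second after the job is handed in, with the robot touching nothing.
Of bottle_red, bottle_green, bottle_blue, bottle_orange only 2 to 4 are there at a start; the rules pass over those that are not, and their reading is None.
At some moment in a run one of bottle_red, bottle_green, bottle_blue, bottle_orange, scanner may be knocked a few centimetres aside while the robot is not near it.
Once in a run the grip may slacken for a moment while it holds something.
It also fails if it takes over 210 s, if anything falls off the work surface, if the arm or the gripper's body presses on something with over 40 N, if the wrist force passes 120 N, or if a joint passes its speed limit or range.

## Robot

A 6-joint arm with a two-finger parallel gripper is mounted at the origin on the work surface. World frame = base frame: x ahead of the robot, y to its left, z up, the work surface at z = 0. Lengths are in m, angles in degrees, forces in N, time in s.
With the tool pointing down it reaches from about 0.35 to 0.875 m from the base axis. Payload 4.2 kg.
Tool frame: the origin (TCP) lies at the very end of the fingers, on their centre line; the grasp point (between the pads) lies r.grasp_offset behind it (r.grasp_offset is the distance from the TCP to the grasp point, in m); z points along the fingers, y is the direction in which the jaws open and shut (so a half turn about z gives the same grasp; the last joint's range is limited). The gripper opens to 87 mm and grips with 3 to 60 N. Pads are 19 mm wide; open, the fingers measure 117 mm over their backs; the gripper's body (75 mm by 190 mm) begins 51 mm behind the grasp point.
Start: joints at [-57.09, 22.042, 0.453, 0, -68.411, -14.817], TCP at [0.194, -0.594, 0.223] pointing down, gripper open.
Joint ranges: [-179.83, 179.83], [-69.29, 118.12], [-61.27, 80.66], [-181.25, 117.63], [-171.15, -9.14], [-177.46, 177.46]. Speed limits (degrees/s): [159.86, 159.86, 180, 180, 180, 180].

## Interface

Orientations are given as a 3x3 rotation matrix whose columns are the frame's x, y, z axes.
In Python, from plant import readout, cams, r, look_for, outline_of gives the robot as it stands.
- The arm moves only by the shell command python3 -m handwheel 'ROWS'. ROWS is JSON, a list of rows, each an object of numbers: "dx", "dy", "dz": the shift along the world's x, y, z in cm; "wx", "wy", "wz": the turn, a rotation vector about the world's x, y, z in rad; "gripper": the opening, from 0 (shut) to 1 (fully open). A call has 1 to 20 rows; each row is the pose to reach, as a shift and turn from the pose commanded when the call began; what a row does not reach only later rows make up. A row lasts 1/10 s, in which the tool goes at most 50 mm and 8.59 degrees, less where a joint would pass 70% of its speed; a pose out of reach is approached as far as the arm can. A call with a gripper value outside its range is refused whole. The fingers move at their own pace and stop on an object; the grip force is fixed at half the most. Time passes only in rows, so rows that repeat a pose let the fingers close. It gives the time, the measured TCP pose, the force and the opening at its end, in the units of the state.
- readout.read_state(): the state, without advancing time (a new reading comes with each control period).
- cams.capture(name): name is "side" or "top"; returns a dict with "color" (420x560x3 uint8, blue, green, red), "depth" (420x560 float32, m along the optical axis (not along the pixel's ray), 0 where there is no reading), "fx", "fy", "cx", "cy" (pixels), "rvec" (rotation vector, rad) and "tvec" (3), from world to camera coordinates, as OpenCV has them. Camera axes: x right, y down, z forward; pixel columns grow to the right and rows downward; lengths in m; the calibration is good to about 2 mm. A picture is of the moment at which its call begins.
- r.job_done(): hands the job in, once; it reports no verdict.
Trained networks look in a picture, given as the dict that the camera call returned (one of the last four; its "shot" number tells which), for a name from the list of things; names that differ only in an ending like _2 or _b are one class to them, and where a whole thing is asked for, a point or a joint stands for the part that bears it (a point fixed in the world has none). Each returns a list of dicts, best first, with "conf" (0 to 1); they miss things now and then, are a little off and sometimes report something else, mostly with a low value. They report only what shows in the picture. A call takes as long as a camera call. They do not tell look-alikes from the thing itself.
- look_for(picture, label): "point" ([column, row] as shares, 0 to 1, of the picture: columns of its width, rows of its height, amid what is visible of it).
- outline_of(picture, label): "mask" (420x560 bool, what is visible of it) and "point" ([column, row] as shares, 0 to 1, of the picture: columns of its width, rows of its height, amid what is visible of it).
The state is a dict: "clock": time; "joint_positions": joint angles; "dq": joint speeds; "joint_efforts": joint torques, N m; "ee_pos": TCP position; "ee_rot": TCP orientation; "force": force on the tool from outside, world axes, zero at the start; "torque": the same for the moment, N m; "grip_width": finger opening in m.
Only numpy, scipy, OpenCV 4.12 (cv2) and the standard library are available. Lean on these libraries where they do the work, as an engineer would, in place of code of your own. Each camera call takes 0.05 s, during which the arm holds its last target. There are 200 camera calls.

## Working session

There is one attempt and no reset: what is moved stays moved. The work goes in short steps, Python scripts to look and compute and a shell command to move; the robot and the scene stay as the last step left them, time stands still between calls to the robot, and variables do not carry over. Pictures are saved under pics/ and viewed, about 12 in all and at most 16, crops included, and the job is handed in when it is done.

```bash
ls; mkdir -p pics
python3 - <<'E'
from plant import readout, cams, r, look_for, outline_of
import cv2,numpy as np
print(r.grasp_offset, readout.read_state())
for n in("side","top"):
    p=cams.capture(n); cv2.imwrite(f"pics/{n}0.png",p["color"]); print(n,p["fx"],p["cx"],p["cy"],p["rvec"],p["tvec"])
E
```

```text
pics
0.0187 {'clock': 0.0, 'joint_positions': array([-5.70902082e+01,  2.20911056e+01,  3.79555178e-01, -3.04990293e-02,
       -6.84112407e+01, -1.48167962e+01]), 'dq': array([ 0.00854106, -0.04987092, -0.07848419,  0.01453481,  0.00858753,
       -0.09849791]), 'joint_efforts': array([ 5.49034917e-05, -3.90668643e+01,  1.87406123e+01,  4.21982512e+00,
        1.10319135e-02, -2.17395395e-04]), 'ee_pos': array([ 0.19393736, -0.59350874,  0.22145054]), 'ee_rot': array([[-9.50614651e-01, -3.10372720e-01, -7.48825238e-04],
       [-3.10373616e-01,  9.50612404e-01,  2.06808072e-03],
       [ 6.99667200e-05,  2.19836343e-03, -9.99997581e-01]]), 'force': array([-0.82308617, -0.05786284, -0.02879742]), 'torque': array([0.0176447 , 0.00355584, 0.01190478]), 'grip_width': 0.08672739863472724}
side 399.70387028568763 279.2727762707269 202.97876160217706 [ 0.54442528 -2.68473329  1.20843745] [0.42920887 0.1945408  1.00946894]
top 395.5254921266758 277.71360912690517 211.95659804181287 [ 2.19315302 -2.15509234  0.09324036] [-0.0164553   0.49147711  1.0386042 ]
```

View pics/side0.png

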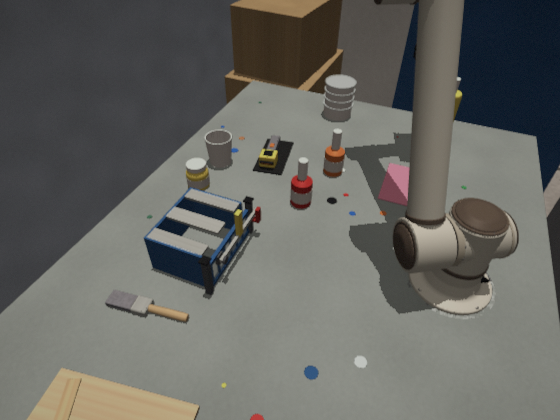

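View pics/top0.png

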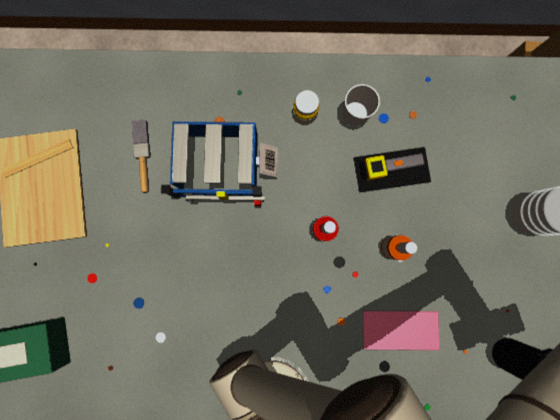

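Side view: pen (200,235), red bottle (301,188), orange bottle (335,158), scanner on the black pad (272,150), jar (197,173), cup (218,148), brush (150,305), and a yellow thing behind the arm (455,95). Look-alikes are the pink pad (400,185), the ribbed cup (340,97) and the yellow bottle. In the top view the bottles are at (326,229) and (402,247), the black pad at (392,170) and the pen at (215,158).

```bash
cat > h.py <<'E'
from plant import readout, cams, r, look_for, outline_of
import cv2,numpy as np
from scipy.spatial.transform import Rotation as R
def shot(n,f=None):
    p=cams.capture(n)
    if f: cv2.imwrite(f"pics/{f}.png",p["color"])
    M=R.from_rotvec(np.ravel(p["rvec"])).as_matrix(); t=np.ravel(p["tvec"])
    v,u=np.mgrid[:420,:560]; d=p["depth"]
    c=np.stack([(u-p["cx"])/p["fx"]*d,(v-p["cy"])/p["fy"]*d,d],-1)
    w=(c-t)@M; w[d==0]=np.nan
    return p,w
def proj(p,X):
    K=np.array([[p["fx"],0,p["cx"]],[0,p["fy"],p["cy"]],[0,0,1]])
    return cv2.projectPoints(np.atleast_2d(np.float64(X)),np.ravel(p["rvec"]),np.ravel(p["tvec"]),K,None)[0][:,0]
def st():
    s=readout.read_state(); print("t",round(s["clock"],2),"tcp",s["ee_pos"].round(4),"F",s["force"].round(1),"T",s["torque"].round(2),"w",round(s["grip_width"],4)); print(s["ee_rot"].round(3).tolist(),"q",s["joint_positions"].round(1)); return s
E
python3 - <<'E'
from h import *
for n in("top","side"):
    p,w=shot(n)
    print(n,"bench z",np.nanmedian(w[...,2]))
    for l in("bottle_red","bottle_green","bottle_blue","bottle_orange","pen","scanner","pad","label","jar","mixing_cup","brush","bar_tab"):
        for o in outline_of(p,l)[:2]:
            if o["conf"]<.2: continue
            q=w[o["mask"]]; q=q[~np.isnan(q[:,0])]
            if len(q)<5: continue
            print(n,l,round(o["conf"],2),(np.array(o["point"])*[560,420]).round(),len(q),np.median(q,0).round(3),np.percentile(q,2,axis=0).round(3),np.percentile(q,98,axis=0).round(3))
            if 'bottle' in l:
                c=q[q[:,2]>.148]; 
                if len(c): print("   cap",len(c),c.mean(0).round(4), (c.min(0)+c.max(0))[:2]/2)
            if l in('scanner','pad'):
                print("   rect",cv2.minAreaRect(np.float32(q[:,:2])))
            if l=="pen":
                c=q[(q[:,2]>.105)&(q[:,2]<.118)]; print("   straps",len(c),cv2.minAreaRect(np.float32(c[:,:2])))
            if l=="label":
                m=q.mean(0); U,S,V=np.linalg.svd(q-m); print("   plane",m.round(4),V.round(3).tolist())
E
```

```text
top bench z 0.0011492194180690609
top bottle_red 0.68 [323. 227.] 558 [ 0.445 -0.121  0.09 ] [ 0.42  -0.158  0.001] [ 0.476 -0.098  0.161]
   cap 115 [ 0.4482 -0.1282  0.1584] [ 0.44772058 -0.12891009]
top bottle_green 0.33 [386. 158.] 977 [ 0.622 -0.289  0.042] [ 0.589 -0.385  0.008] [ 0.649 -0.234  0.052]
top bottle_orange 0.67 [399. 244.] 692 [ 0.403 -0.305  0.089] [ 0.375 -0.337  0.015] [ 0.431 -0.286  0.16 ]
   cap 122 [ 0.404  -0.3157  0.1576] [ 0.40458505 -0.31670782]
top pen 0.6 [221. 160.] 5575 [0.619 0.144 0.111] [0.519 0.005 0.001] [0.706 0.263 0.122]
   straps 3141 ((0.613281786441803, 0.15113112330436707), (0.2357259839773178, 0.19302892684936523), 89.51228332519531)
top scanner 0.8 [383. 160.] 901 [ 0.623 -0.288  0.042] [ 0.588 -0.383  0.022] [ 0.646 -0.234  0.052]
   rect ((0.6275192499160767, -0.3095385730266571), (0.0537814199924469, 0.16102294623851776), 15.152754783630371)
top pad 0.81 [394. 174.] 1675 [ 0.603 -0.328  0.007] [ 0.562 -0.418  0.001] [ 0.674 -0.221  0.031]
   rect ((0.6186429858207703, -0.3215441405773163), (0.10315408557653427, 0.20631514489650726), 
[... 2666 characters left out ...]
9082031)
side label 0.91 [201. 228.] 6659 [0.604 0.176 0.093] [0.517 0.049 0.009] [0.704 0.275 0.122]
   plane [0.607  0.1744 0.0818] [[-0.046, -0.998, 0.035], [0.998, -0.045, 0.044], [0.043, -0.037, -0.998]]
side jar 0.86 [200. 172.] 689 [ 0.764 -0.061  0.059] [ 0.741 -0.132  0.   ] [ 0.827 -0.043  0.089]
side mixing_cup 0.61 [222. 148.] 884 [ 0.769 -0.2    0.07 ] [ 0.732 -0.263  0.002] [ 0.816 -0.175  0.102]
side brush 0.89 [139. 302.] 1168 [0.658 0.37  0.019] [0.546 0.349 0.001] [0.736 0.396 0.023]
side brush 0.67 [220. 143.] 871 [ 0.768 -0.2    0.071] [ 0.732 -0.262  0.003] [ 0.83  -0.175  0.102]
side bar_tab 0.9 [239. 228.] 497 [0.52  0.137 0.083] [0.512 0.05  0.038] [0.536 0.225 0.152]
```

Run:
```python
from h import *
from scipy.optimize import least_squares
p,w=shot("top"); 
o=outline_of(p,"bar_tab")[0]; q=w[o["mask"]]; q=q[~np.isnan(q[:,0])]
b=q[(q[:,2]>.074)&(q[:,2]<.084)&(q[:,1]<.2)]; print("bar fit",np.polyfit(b[:,1],b[:,0],1),len(b))
t=q[q[:,2]>.147]; print("tab",t.mean(0).round(4))
m=np.zeros((420,560),bool); m[115:205,160:262]=1
S=w[m&(abs(w[...,2]-.112)<.004)]
# straps: fit lines on long strap edges via components in the metric raster
img=np.zeros((300,300),np.uint8)
ij=((S[:,:2]-[.48,.02])*1000).astype(int); ok=((ij>=0)&(ij<300)).all(1); img[ij[ok,0],ij[ok,1]]=255
img=cv2.morphologyEx(img,cv2.MORPH_CLOSE,np.ones((7,7)))
img=cv2.morphologyEx(img,cv2.MORPH_OPEN,np.ones((9,9)))
for c in cv2.findContours(img,0,2)[0]:
    if cv2.contourArea(c)>800:
        (a,bb),s,an=cv2.minAreaRect(c); print("comp x",.48+bb/1000,"y",.02+a/1000,s,an)
# guess pose & overlay
yaw=np.arctan(-np.polyfit(b[:,1],b[:,0],1)[0]); print("yaw deg",np.degrees(yaw))
Rz=R.from_euler('z',yaw).as_matrix(); c=np.array([t[:,0].mean(),t[:,1].mean(),0])-Rz@[-.104,-.028,0]; print("centre",c)
np.savez("pen.npz",c=c,yaw=yaw)
out=[]
for n in("top","side"):
    if n=="side": p,w=shot(n)
    P=[[-.09,.112,.12],[-.09,-.112,.12],[.09,.12,.112],[.09,-.12,.112],[-.104,-.028,.151],[-.117,-.112,.097],[0,-.14,.055]]
    P+=[[x,-.14+s*.028*np.sin(np.radians(40)),.055+s*.028*np.cos(np.radians(40))] for x in(-.035,.035) for s in(-1,1)]
    P+=[[-.071,.042+s*.022,.112] for s in(-1,1)]+[[-.071,-.042+s*.022,.112] for s in(-1,1)]
    uv=proj(p,[c+Rz@np.array(a) for a in P]); im=cv2.resize(p["color"],None,fx=4,fy=4,interpolation=cv2.INTER_CUBIC)
    for u,v in uv*4+2: cv2.drawMarker(im,(int(u),int(v)),(0,255,0),0,14,1)
    x,y=(150,105) if n=="top" else (140,180)
    out.append(im[y*4:y*4+440,x*4:x*4+560])
cv2.imwrite("pics/pen1.png",cv2.resize(np.hstack(out),(800,314)))
```

```text
bar fit [-0.0009687   0.52220771] 164
tab [0.5225 0.1285 0.1521]
comp x 0.6319999694824219 y 0.07249999618530273 (151.99996948242188, 38.99999237060547) 90.0
comp x 0.6315 y 0.24 (153.0, 40.0) 90.0
comp x 0.6315 y 0.1565 (153.0, 41.0) 90.0
yaw deg 0.055502443450288784
centre [0.62649796 0.15656207 0.        ]
```

View pics/pen1.png

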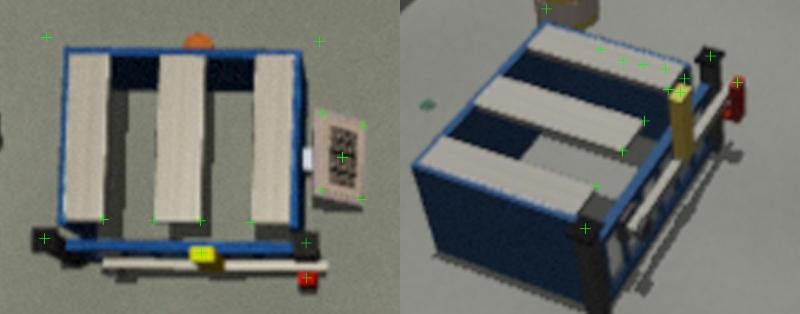

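Overlay check: the markers fall on the posts, tab, catch, label centre and strap ends, so the pen centre is about (0.6265, 0.1565) with yaw 0. Next I move above the tab, which also uncovers the right of the bench.

```bash
python3 -m handwheel '[{"dx":8,"dy":18,"wz":0.3,"gripper":0.5},{"dx":8,"dy":18,"wz":0.3,"gripper":0.5},{"dx":8,"dy":18,"wz":0.3,"gripper":0.5},{"dx":8,"dy":18,"wz":0.3,"gripper":0.5},{"dx":32.85,"dy":72.25,"wz":1.255,"gripper":0.5},{"dx":32.85,"dy":72.25,"wz":1.255,"gripper":0.5},{"dx":32.85,"dy":72.25,"wz":1.255,"gripper":0.5},{"dx":32.85,"dy":72.25,"wz":1.255,"gripper":0.5},{"dx":32.85,"dy":72.25,"wz":1.255,"gripper":0.5},{"dx":32.85,"dy":72.25,"wz":1.255,"gripper":0.5},{"dx":32.85,"dy":72.25,"wz":1.255,"gripper":0.5},{"dx":32.85,"dy":72.25,"wz":1.255,"gripper":0.5},{"dx":32.85,"dy":72.25,"wz":1.255,"gripper":0.5},{"dx":32.85,"dy":72.25,"wz":1.255,"gripper":0.5},{"dx":32.85,"dy":72.25,"wz":1.255,"gripper":0.5},{"dx":32.85,"dy":72.25,"wz":1.255,"gripper":0.5},{"dx":32.85,"dy":72.25,"wz":1.255,"gripper":0.5},{"dx":32.85,"dy":72.25,"wz":1.255,"gripper":0.5},{"dx":32.85,"dy":72.25,"wz":1.255,"gripper":0.5},{"dx":32.85,"dy":72.25,"wz":1.255,"gripper":0.5}]'
python3 - <<'E'
from h import *
st()
p,w=shot("side","side2"); q,_=shot("top")
for x,n in((p,"side"),(q,"top")):
    for l in("bottle_green","bottle_blue","bottle_red","bottle_orange"):
        for o in look_for(x,l)[:3]: print(n,l,round(o["conf"],2),(np.array(o["point"])*[560,420]).round())
cv2.imwrite("pics/two2.png",np.hstack([cv2.resize(p["color"],(400,300)),cv2.resize(q["color"],(400,300))]))
E
```

```text
t 1.55 tcp [ 0.1941 -0.5941  0.2226] F [ 1.1 -0.4  0.3] T [-0.02 -0.    0.  ] w 0.0874
[[-0.951, -0.311, 0.0], [-0.311, 0.951, -0.0], [-0.0, -0.0, -1.0]] q [-57.1  22.    0.5   0.  -68.4 -14.8]
side bottle_green 0.35 [282. 161.]
side bottle_red 0.85 [302. 186.]
side bottle_orange 0.86 [335. 157.]
side bottle_orange 0.55 [239. 229.]
top bottle_green 0.69 [303. 108.]
top bottle_green 0.3 [221. 195.]
top bottle_red 0.85 [323. 230.]
top bottle_orange 0.71 [397. 244.]schema error: expected keys dx, dy, dz, wx, wy, wz, gripper
```

View pics/two2.png

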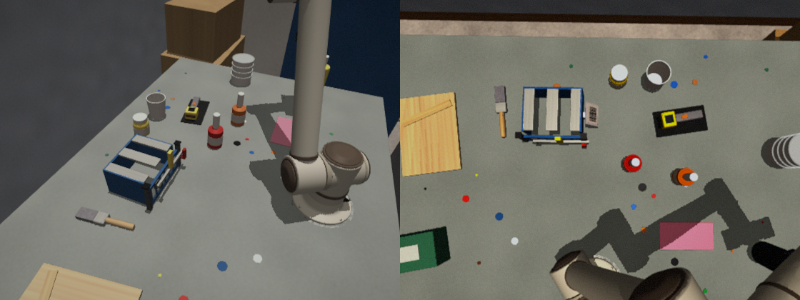

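The arm hasn't moved, because every row needs all seven keys. I'll resend it.

```bash
python3 -m handwheel '[{"dx":16,"dy":36,"dz":0,"wx":0,"wy":0,"wz":0.6,"gripper":0.5},{"dx":32.85,"dy":72.25,"dz":0,"wx":0,"wy":0,"wz":1.255,"gripper":0.5},{"dx":32.85,"dy":72.25,"dz":0,"wx":0,"wy":0,"wz":1.255,"gripper":0.5},{"dx":32.85,"dy":72.25,"dz":0,"wx":0,"wy":0,"wz":1.255,"gripper":0.5},{"dx":32.85,"dy":72.25,"dz":0,"wx":0,"wy":0,"wz":1.255,"gripper":0.5},{"dx":32.85,"dy":72.25,"dz":0,"wx":0,"wy":0,"wz":1.255,"gripper":0.5},{"dx":32.85,"dy":72.25,"dz":0,"wx":0,"wy":0,"wz":1.255,"gripper":0.5},{"dx":32.85,"dy":72.25,"dz":0,"wx":0,"wy":0,"wz":1.255,"gripper":0.5},{"dx":32.85,"dy":72.25,"dz":0,"wx":0,"wy":0,"wz":1.255,"gripper":0.5},{"dx":32.85,"dy":72.25,"dz":0,"wx":0,"wy":0,"wz":1.255,"gripper":0.5},{"dx":32.85,"dy":72.25,"dz":0,"wx":0,"wy":0,"wz":1.255,"gripper":0.5},{"dx":32.85,"dy":72.25,"dz":0,"wx":0,"wy":0,"wz":1.255,"gripper":0.5},{"dx":32.85,"dy":72.25,"dz":0,"wx":0,"wy":0,"wz":1.255,"gripper":0.5},{"dx":32.85,"dy":72.25,"dz":0,"wx":0,"wy":0,"wz":1.255,"gripper":0.5},{"dx":32.85,"dy":72.25,"dz":0,"wx":0,"wy":0,"wz":1.255,"gripper":0.5},{"dx":32.85,"dy":72.25,"dz":0,"wx":0,"wy":0,"wz":1.255,"gripper":0.5},{"dx":32.85,"dy":72.25,"dz":0,"wx":0,"wy":0,"wz":1.255,"gripper":0.5},{"dx":32.85,"dy":72.25,"dz":0,"wx":0,"wy":0,"wz":1.255,"gripper":0.5},{"dx":32.85,"dy":72.25,"dz":0,"wx":0,"wy":0,"wz":1.255,"gripper":0.5},{"dx":32.85,"dy":72.25,"dz":0,"wx":0,"wy":0,"wz":1.255,"gripper":0.5}]'
python3 - <<'E'
from h import *
st()
p,w=shot("side"); q,_=shot("top")
for x,n in((p,"side"),(q,"top")):
    for l in("bottle_green","bottle_blue","bottle_red","bottle_orange"):
        for o in look_for(x,l)[:3]: print(n,l,round(o["conf"],2),(np.array(o["point"])*[560,420]).round())
cv2.imwrite("pics/two3.png",np.hstack([cv2.resize(p["color"],(400,300)),cv2.resize(q["color"],(400,300))]))
E
```

```text
clock: 4.05
ee_pos: [0.5222, 0.1273, 0.2228]
ee_rot: [[-0.001, -1.0, 0.0], [-1.0, 0.001, 0.0], [-0.0, -0.0, -1.0]]
force: [0.1, 0.2, -0.1]
grip_width: 0.0433
t 4.05 tcp [0.5222 0.1273 0.2228] F [ 0.1  0.2 -0.1] T [ 0.02  0.09 -0.04] w 0.0433
[[-0.001, -1.0, 0.0], [-1.0, 0.001, 0.0], [-0.0, -0.0, -1.0]] q [ 31.   13.5 -11.8   0.  -64.6 -31.1]
side bottle_green 0.16 [203. 227.]
side bottle_blue 0.63 [302. 187.]
side bottle_blue 0.28 [202. 228.]
side bottle_red 0.7 [303. 185.]
side bottle_red 0.47 [204. 228.]
side bottle_orange 0.73 [338. 154.]
top bottle_green 0.46 [246. 157.]
top bottle_red 0.76 [323. 227.]
top bottle_red 0.75 [245. 160.]
top bottle_orange 0.85 [396. 247.]
```

View pics/two3.png

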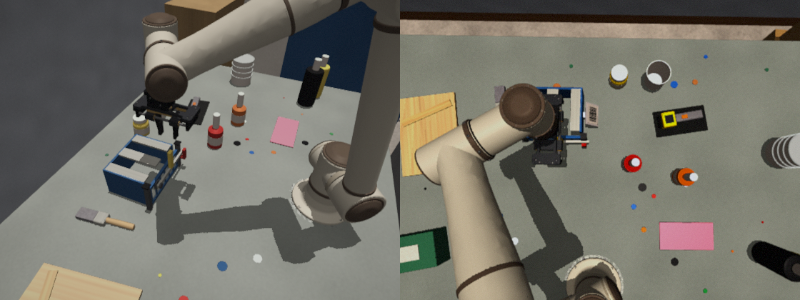

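Side half: the dark object and the yellow bottle at (318,80) are not listed. No blue or green bottle is on the bench, so the targets are red (323,228) and orange (397,246) in the top view. Next I grip the tab.

```bash
python3 -m handwheel '[{"dx":0,"dy":0,"dz":-3,"wx":0,"wy":0,"wz":0,"gripper":0.5},{"dx":0,"dy":0,"dz":-6,"wx":0,"wy":0,"wz":0,"gripper":0.5},{"dx":0,"dy":0,"dz":-8,"wx":0,"wy":0,"wz":0,"gripper":0.5},{"dx":0,"dy":0,"dz":-9.5,"wx":0,"wy":0,"wz":0,"gripper":0.5},{"dx":0,"dy":0,"dz":-10.5,"wx":0,"wy":0,"wz":0,"gripper":0.5},{"dx":0,"dy":0,"dz":-10.5,"wx":0,"wy":0,"wz":0,"gripper":0.5},{"dx":0,"dy":0,"dz":-10.5,"wx":0,"wy":0,"wz":0,"gripper":0.5},{"dx":0,"dy":0,"dz":-10.5,"wx":0,"wy":0,"wz":0,"gripper":0},{"dx":0,"dy":0,"dz":-10.5,"wx":0,"wy":0,"wz":0,"gripper":0},{"dx":0,"dy":0,"dz":-10.5,"wx":0,"wy":0,"wz":0,"gripper":0},{"dx":0,"dy":0,"dz":-10.5,"wx":0,"wy":0,"wz":0,"gripper":0},{"dx":0,"dy":0,"dz":-10.5,"wx":0,"wy":0,"wz":0,"gripper":0},{"dx":0,"dy":0,"dz":-10.5,"wx":0,"wy":0,"wz":0,"gripper":0},{"dx":0,"dy":0,"dz":-10.5,"wx":0,"wy":0,"wz":0,"gripper":0}]'
python3 - <<'E'
import numpy as np
from scipy.spatial.transform import Rotation as R
# TCP path relative to gripped pose (grip pt at tab_grip, TCP .0187 below it)
H=np.array([.5365,.2685,0]); G0=np.array([.5225,.1285,.1367]); T0=G0-[0,0,.0187]
piv=H+[-.014,-.05,.075]
def pose(th,ph):
    Ra=R.from_rotvec([-th,0,0]); Rb=R.from_rotvec([0,0,-ph]); Rr=Rb*Ra
    T=H+Rb.apply(piv-H+Ra.apply(T0-piv)); return ((T-T0)*100).round(2),Rr.as_rotvec().round(3)
for th in(.08,.16,.24,.32): print(th,0,*pose(th,0))
print()
for ph in np.arange(0,1.81,.1): print("%.2f"%ph,*pose(.32,ph))
E
```

```text
clock: 5.95
ee_pos: [0.5218, 0.1283, 0.1177]
ee_rot: [[0.0, -1.0, -0.002], [-1.0, -0.0, -0.0], [0.0, 0.002, -1.0]]
force: [-5.1, 1.1, 3.8]
grip_width: 0.0118
0.08 0 [0.   0.37 0.71] [-0.08  0.    0.  ]
0.16 0 [0.   0.8  1.38] [-0.16  0.    0.  ]
0.24 0 [0.   1.28 2.02] [-0.24  0.    0.  ]
0.32 0 [0.   1.81 2.61] [-0.32  0.    0.  ]

0.00 [0.   1.81 2.61] [-0.32  0.    0.  ]
0.10 [-1.21  2.01  2.61] [-0.32   0.016 -0.099]
0.20 [-2.39  2.33  2.61] [-0.319  0.032 -0.198]
0.30 [-3.54  2.77  2.61] [-0.318  0.048 -0.297]
0.40 [-4.64  3.32  2.61] [-0.316  0.064 -0.397]
0.50 [-5.67  3.97  2.61] [-0.313  0.08  -0.496]
0.60 [-6.64  4.73  2.61] [-0.31   0.096 -0.595]
0.70 [-7.52  5.58  2.61] [-0.307  0.112 -0.694]
0.80 [-8.32  6.51  2.61] [-0.303  0.128 -0.793]
0.90 [-9.02  7.52  2.61] [-0.298  0.144 -0.892]
1.00 [-9.61  8.59  2.61] [-0.293  0.16  -0.991]
1.10 [-10.1    9.72   2.61] [-0.287  0.176 -1.09 ]
1.20 [-10.47  10.89   2.61] [-0.281  0.192 -1.189]
1.30 [-10.72  12.09   2.61] [-0.273  0.208 -1.288]
1.40 [-10.85  13.31   2.61] [-0.266  0.224 -1.387]
1.50 [-10.86  14.53   2.61] [-0.257  0.24  -1.486]
1.60 [-10.74  15.76   2.61] [-0.248  0.256 -1.585]
1.70 [-10.51  16.96   2.61] [-0.239  0.272 -1.684]
1.80 [-10.15  18.13   2.61] [-0.228  0.288 -1.783]
```

```bash
python3 -m handwheel '[{"dx":0,"dy":0.18,"dz":0.35,"wx":-0.04,"wy":0,"wz":0,"gripper":0},{"dx":0,"dy":0.37,"dz":0.71,"wx":-0.08,"wy":0,"wz":0,"gripper":0},{"dx":0,"dy":0.58,"dz":1.05,"wx":-0.12,"wy":0,"wz":0,"gripper":0},{"dx":0,"dy":0.8,"dz":1.38,"wx":-0.16,"wy":0,"wz":0,"gripper":0},{"dx":0,"dy":1.04,"dz":1.7,"wx":-0.2,"wy":0,"wz":0,"gripper":0},{"dx":0,"dy":1.28,"dz":2.02,"wx":-0.24,"wy":0,"wz":0,"gripper":0},{"dx":0,"dy":1.54,"dz":2.32,"wx":-0.28,"wy":0,"wz":0,"gripper":0},{"dx":0,"dy":1.81,"dz":2.61,"wx":-0.32,"wy":0,"wz":0,"gripper":0},{"dx":0,"dy":1.81,"dz":2.61,"wx":-0.32,"wy":0,"wz":0,"gripper":0},{"dx":0,"dy":1.81,"dz":2.61,"wx":-0.32,"wy":0,"wz":0,"gripper":0},{"dx":0,"dy":1.81,"dz":2.61,"wx":-0.32,"wy":0,"wz":0,"gripper":0}]'
python3 - <<'E'
from h import *
st(); p,w=shot("side"); im=cv2.resize(p["color"][170:290,130:290],(640,480),interpolation=cv2.INTER_CUBIC); cv2.imwrite("pics/lift.png",im)
E
```

```text
clock: 7.05
ee_pos: [0.5217, 0.146, 0.143]
ee_rot: [[-0.001, -1.0, -0.002], [-0.949, 0.001, -0.314], [0.314, 0.002, -0.949]]
force: [-5.2, -1.1, 0.2]
grip_width: 0.0117
t 7.05 tcp [0.5217 0.146  0.143 ] F [-5.2 -1.1  0.2] T [ 0.67  1.54 -0.43] w 0.0117
[[-0.001, -1.0, -0.002], [-0.949, 0.001, -0.314], [0.314, 0.002, -0.949]] q [ 40.4  22.1 -19.9  15.8 -61.1 -49.7]
```

View pics/lift.png

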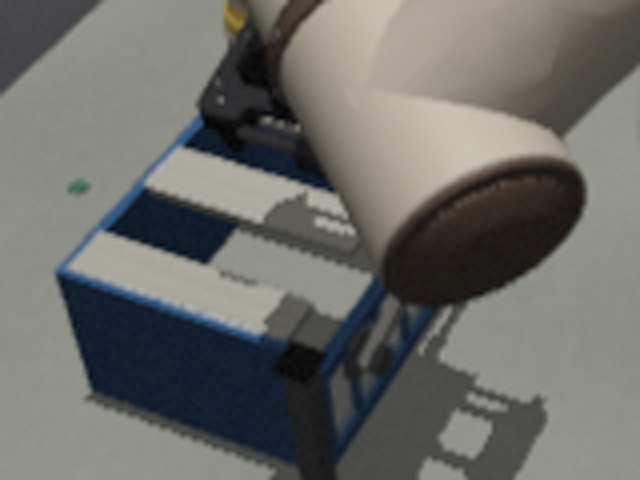

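```bash
python3 -m handwheel '[{"dx":-0.6,"dy":0.08,"dz":0,"wx":0,"wy":0,"wz":-0.05,"gripper":0},{"dx":-1.21,"dy":0.2,"dz":0,"wx":0,"wy":0,"wz":-0.1,"gripper":0},{"dx":-2.39,"dy":0.52,"dz":0,"wx":0,"wy":0,"wz":-0.2,"gripper":0},{"dx":-3.54,"dy":0.96,"dz":0,"wx":0,"wy":0,"wz":-0.3,"gripper":0},{"dx":-4.64,"dy":1.51,"dz":0,"wx":0,"wy":0,"wz":-0.4,"gripper":0},{"dx":-5.67,"dy":2.16,"dz":0,"wx":0,"wy":0,"wz":-0.5,"gripper":0},{"dx":-6.64,"dy":2.92,"dz":0,"wx":0,"wy":0,"wz":-0.6,"gripper":0},{"dx":-7.52,"dy":3.77,"dz":0,"wx":0,"wy":0,"wz":-0.7,"gripper":0},{"dx":-8.32,"dy":4.7,"dz":0,"wx":0,"wy":0,"wz":-0.8,"gripper":0},{"dx":-8.32,"dy":4.7,"dz":0,"wx":0,"wy":0,"wz":-0.8,"gripper":0},{"dx":-8.32,"dy":4.7,"dz":0,"wx":0,"wy":0,"wz":-0.8,"gripper":0}]'
python3 -c "
from h import *
st()"
```

```text
clock: 8.2
ee_pos: [0.4398, 0.1931, 0.1436]
ee_rot: [[-0.68, -0.698, -0.225], [-0.663, 0.716, -0.219], [0.314, -0.0, -0.949]]
force: [-1.9, -0.9, -0.3]
grip_width: 0.0119
t 8.2 tcp [0.4398 0.1931 0.1436] F [-1.9 -0.9 -0.3] T [ 0.02  0.19 -0.09] w 0.0119
[[-0.68, -0.698, -0.225], [-0.663, 0.716, -0.219], [0.314, -0.0, -0.949]] q [ 43.3  21.8 -14.8   0.3 -71.7 -89.2]
```

```bash
python3 -m handwheel '[{"dx":-0.7,"dy":1.01,"dz":0,"wx":0,"wy":0,"wz":-0.1,"gripper":0},{"dx":-1.29,"dy":2.08,"dz":0,"wx":0,"wy":0,"wz":-0.2,"gripper":0},{"dx":-1.78,"dy":3.21,"dz":0,"wx":0,"wy":0,"wz":-0.3,"gripper":0},{"dx":-2.15,"dy":4.38,"dz":0,"wx":0,"wy":0,"wz":-0.4,"gripper":0},{"dx":-2.4,"dy":5.58,"dz":0,"wx":0,"wy":0,"wz":-0.5,"gripper":0},{"dx":-2.53,"dy":6.8,"dz":0,"wx":0,"wy":0,"wz":-0.6,"gripper":0},{"dx":-2.54,"dy":8.02,"dz":0,"wx":0,"wy":0,"wz":-0.7,"gripper":0},{"dx":-2.42,"dy":9.25,"dz":0,"wx":0,"wy":0,"wz":-0.8,"gripper":0},{"dx":-2.19,"dy":10.45,"dz":0,"wx":0,"wy":0,"wz":-0.9,"gripper":0},{"dx":-1.83,"dy":11.62,"dz":0,"wx":0,"wy":0,"wz":-1.0,"gripper":0},{"dx":-1.83,"dy":11.62,"dz":0,"wx":0,"wy":0,"wz":-1.0,"gripper":0},{"dx":-1.83,"dy":11.62,"dz":0,"wx":0,"wy":0,"wz":-1.0,"gripper":0}]'
python3 -c "
from h import *
st()"
python3 -m handwheel '[{"dx":-0.49,"dy":0.11,"dz":-0.6,"wx":-0.018,"wy":-0.078,"wz":0,"gripper":0},{"dx":-0.98,"dy":0.23,"dz":-1.23,"wx":-0.036,"wy":-0.156,"wz":0,"gripper":0},{"dx":-1.4,"dy":0.32,"dz":-1.9,"wx":-0.055,"wy":-0.234,"wz":0,"gripper":0},{"dx":-1.76,"dy":0.41,"dz":-2.61,"wx":-0.073,"wy":-0.312,"wz":0,"gripper":0},{"dx":-1.76,"dy":0.41,"dz":-2.61,"wx":-0.073,"wy":-0.312,"wz":0,"gripper":0},{"dx":-1.76,"dy":0.41,"dz":-2.61,"wx":-0.073,"wy":-0.312,"wz":0,"gripper":0}]'
python3 -c "
from h import *
st()"
```

```text
clock: 9.4
ee_pos: [0.422, 0.3088, 0.1433]
ee_rot: [[-0.925, 0.225, -0.305], [0.214, 0.974, 0.07], [0.313, -0.0, -0.95]]
force: [0.7, -3.1, -1.8]
grip_width: 0.0116
t 9.4 tcp [0.422  0.3088 0.1433] F [ 0.7 -3.1 -1.8] T [-1.13 -1.32 -0.09] w 0.0116
[[-0.925, 0.225, -0.305], [0.214, 0.974, 0.07], [0.313, -0.0, -0.95]] q [  44.2   23.3   -6.   -16.1  -71.5 -140.7]
clock: 10.0
ee_pos: [0.4041, 0.3129, 0.1176]
ee_rot: [[-0.975, 0.223, 0.003], [0.223, 0.975, -0.002], [-0.003, -0.001, -1.0]]
force: [5.1, -4.2, -2.7]
grip_width: 0.0121
t 10.0 tcp [0.4041 0.3129 0.1176] F [ 5.1 -4.2 -2.7] T [-1.32 -1.52 -0.21] w 0.0121
[[-0.975, 0.223, 0.003], [0.223, 0.975, -0.002], [-0.003, -0.001, -1.0]] q [  56.1   17.1  -23.9    0.2  -49.  -159.1]
```

```bash
python3 -m handwheel '[{"dx":0,"dy":0,"dz":0,"wx":0,"wy":0,"wz":0,"gripper":0.5},{"dx":0,"dy":0,"dz":0,"wx":0,"wy":0,"wz":0,"gripper":0.5},{"dx":0,"dy":0,"dz":0,"wx":0,"wy":0,"wz":0,"gripper":0.5},{"dx":0,"dy":0,"dz":3,"wx":0,"wy":0,"wz":0,"gripper":0.5},{"dx":0,"dy":0,"dz":8,"wx":0,"wy":0,"wz":0,"gripper":0.5},{"dx":0,"dy":0,"dz":13,"wx":0,"wy":0,"wz":0,"gripper":0.7},{"dx":1,"dy":-5,"dz":13,"wx":0,"wy":0,"wz":0,"gripper":0.7},{"dx":1,"dy":-10,"dz":13,"wx":0,"wy":0,"wz":0.1,"gripper":0.7},{"dx":2,"dy":-20,"dz":13,"wx":0,"wy":0,"wz":0.225,"gripper":0.7},{"dx":2,"dy":-20,"dz":13,"wx":0,"wy":0,"wz":0.225,"gripper":0.7},{"dx":2,"dy":-20,"dz":13,"wx":0,"wy":0,"wz":0.225,"gripper":0.7},{"dx":2,"dy":-20,"dz":13,"wx":0,"wy":0,"wz":0.225,"gripper":0.7}]'
cat > bot.py <<'E'
from h import *
def bottle(l,w,p):
    for o in outline_of(p,l)[:2]:
        q=w[o["mask"]]; c=q[(q[:,2]>.148)&(q[:,2]<.17)]
        if len(c)>15: print(l,round(o["conf"],2),len(c),((c.min(0)+c.max(0))/2).round(4),c.mean(0).round(4))
E
python3 - <<'E'
from bot import *
st()
p,w=shot("top"); [bottle(l,w,p) for l in("bottle_red","bottle_orange")]
q,w=shot("side"); [bottle(l,w,q) for l in("bottle_red","bottle_orange")]
cv2.imwrite("pics/open.png",np.hstack([cv2.resize(q["color"],(400,300)),cv2.resize(p["color"],(400,300))]))
E
```

```text
clock: 11.2
ee_pos: [0.4238, 0.1131, 0.248]
ee_rot: [[-1.0, 0.006, 0.002], [0.006, 1.0, 0.001], [-0.002, 0.001, -1.0]]
force: [-0.0, 0.7, -0.1]
grip_width: 0.0608
t 11.2 tcp [0.4238 0.1131 0.248 ] F [-0.   0.7 -0.1] T [-0.04  0.03 -0.  ] w 0.0608
[[-1.0, 0.006, 0.002], [0.006, 1.0, 0.001], [-0.002, 0.001, -1.0]] q [  36.3    2.2  -21.6    0.   -66.  -126.7]
bottle_red 0.91 113 [ 0.4477 -0.1288  0.1559] [ 0.4481 -0.1284  0.1586]
bottle_orange 0.94 111 [ 0.4046 -0.3156  0.1557] [ 0.4035 -0.3151  0.1578]
bottle_red 0.6 63 [ 0.4472 -0.1276  0.1551] [ 0.4476 -0.125   0.1567]
bottle_orange 0.67 48 [ 0.4031 -0.3167  0.1545] [ 0.4021 -0.3135  0.156 ]
```

View pics/open.png

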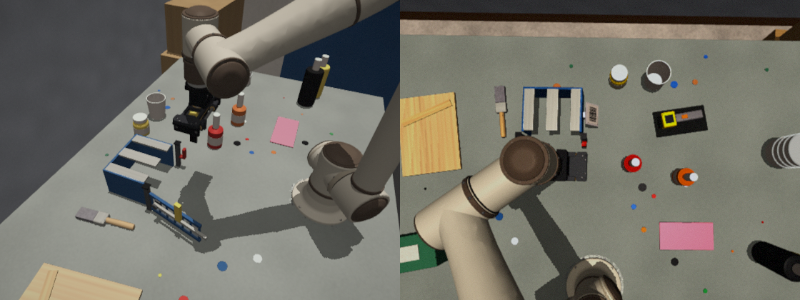

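Open-gate picture: the gate stands out past square (side half, 175,215) and both bottles are still upright. Next I grasp red.

```bash
python3 -m handwheel '[{"dx":2.4,"dy":-24.1,"dz":0,"wx":0,"wy":0,"wz":0,"gripper":0.7},{"dx":2.4,"dy":-24.1,"dz":0,"wx":0,"wy":0,"wz":0,"gripper":0.7},{"dx":2.4,"dy":-24.1,"dz":0,"wx":0,"wy":0,"wz":0,"gripper":0.7},{"dx":2.4,"dy":-24.1,"dz":0,"wx":0,"wy":0,"wz":0,"gripper":0.7},{"dx":2.4,"dy":-24.1,"dz":0,"wx":0,"wy":0,"wz":0,"gripper":0.7},{"dx":2.4,"dy":-24.1,"dz":0,"wx":0,"wy":0,"wz":0,"gripper":0.7},{"dx":2.4,"dy":-24.1,"dz":-4,"wx":0,"wy":0,"wz":0,"gripper":0.7},{"dx":2.4,"dy":-24.1,"dz":-8,"wx":0,"wy":0,"wz":0,"gripper":0.7},{"dx":2.4,"dy":-24.1,"dz":-11,"wx":0,"wy":0,"wz":0,"gripper":0.7},{"dx":2.4,"dy":-24.1,"dz":-12.9,"wx":0,"wy":0,"wz":0,"gripper":0.7},{"dx":2.4,"dy":-24.1,"dz":-12.9,"wx":0,"wy":0,"wz":0,"gripper":0.7},{"dx":2.4,"dy":-24.1,"dz":-12.9,"wx":0,"wy":0,"wz":0,"gripper":0.7},{"dx":2.4,"dy":-24.1,"dz":-12.9,"wx":0,"wy":0,"wz":0,"gripper":0},{"dx":2.4,"dy":-24.1,"dz":-12.9,"wx":0,"wy":0,"wz":0,"gripper":0},{"dx":2.4,"dy":-24.1,"dz":-12.9,"wx":0,"wy":0,"wz":0,"gripper":0},{"dx":2.4,"dy":-24.1,"dz":-12.9,"wx":0,"wy":0,"wz":0,"gripper":0},{"dx":2.4,"dy":-24.1,"dz":-12.9,"wx":0,"wy":0,"wz":0,"gripper":0}]'
python3 -m handwheel '[{"dx":0,"dy":0,"dz":0,"wx":0,"wy":0,"wz":0,"gripper":0},{"dx":0,"dy":0,"dz":0.4,"wx":0,"wy":0,"wz":0,"gripper":0},{"dx":0,"dy":0,"dz":0.8,"wx":0,"wy":0,"wz":0,"gripper":0},{"dx":0,"dy":0,"dz":0.8,"wx":0,"wy":0,"wz":0,"gripper":0}]'
python3 -c "
from h import *
st()"
```

```text
clock: 13.2
ee_pos: [0.4477, -0.1274, 0.119]
ee_rot: [[-1.0, 0.004, 0.001], [0.004, 1.0, -0.001], [-0.001, -0.001, -1.0]]
force: [0.3, -1.5, 1.5]
grip_width: 0.0288
clock: 13.6
ee_pos: [0.4476, -0.1271, 0.1268]
ee_rot: [[-1.0, 0.004, 0.001], [0.004, 1.0, -0.0], [-0.001, -0.0, -1.0]]
force: [0.3, -0.6, -2.9]
grip_width: 0.0273
t 13.6 tcp [ 0.4476 -0.1271  0.1268] F [ 0.3 -0.6 -2.9] T [-0.03 -0.04 -0.  ] w 0.0273
[[-1.0, 0.004, 0.001], [0.004, 1.0, -0.0], [-0.001, -0.0, -1.0]] q [  4.2  12.3 -29.1   0.  -48.5 -94.5]
```

```bash
python3 -m handwheel '[{"dx":0,"dy":1.5,"dz":0,"wx":0,"wy":0,"wz":0,"gripper":0},{"dx":-0.5,"dy":4.5,"dz":0,"wx":0,"wy":0,"wz":0,"gripper":0},{"dx":-1,"dy":8,"dz":0,"wx":0,"wy":0,"wz":0,"gripper":0},{"dx":-1,"dy":12,"dz":0,"wx":0,"wy":0,"wz":0,"gripper":0},{"dx":-1,"dy":16,"dz":0,"wx":0,"wy":0,"wz":0,"gripper":0},{"dx":-1,"dy":20,"dz":0,"wx":0,"wy":0,"wz":0,"gripper":0},{"dx":-1,"dy":24,"dz":0,"wx":0,"wy":0,"wz":0,"gripper":0},{"dx":-1,"dy":28,"dz":0,"wx":0,"wy":0,"wz":0,"gripper":0},{"dx":-1,"dy":31,"dz":0,"wx":0,"wy":0,"wz":0,"gripper":0},{"dx":-1,"dy":32.6,"dz":0,"wx":0,"wy":0,"wz":0,"gripper":0},{"dx":-1,"dy":32.6,"dz":0,"wx":0,"wy":0,"wz":0,"gripper":0},{"dx":-1,"dy":32.6,"dz":0,"wx":0,"wy":0,"wz":0,"gripper":0}]'
python3 - <<'E'
from h import *
st()
p,w=shot("side"); m=outline_of(p,"bottle_red")
for o in m[:1]:
    q=w[o["mask"]]; q=q[~np.isnan(q[:,0])]; print(o["conf"],np.percentile(q,1,axis=0),np.percentile(q,99,axis=0))
cv2.imwrite("pics/red.png",cv2.resize(p["color"][150:310,130:340],(630,480),interpolation=cv2.INTER_CUBIC))
E
```

```text
clock: 14.8
ee_pos: [0.4369, 0.1982, 0.1261]
ee_rot: [[-1.0, 0.004, -0.001], [0.004, 1.0, -0.001], [0.001, -0.001, -1.0]]
force: [-0.4, 0.2, -3.3]
grip_width: 0.0275
t 14.8 tcp [0.4369 0.1982 0.1261] F [-0.4  0.2 -3.3] T [-0.05 -0.04  0.05] w 0.0275
[[-1.0, 0.004, -0.001], [0.004, 1.0, -0.001], [0.001, -0.001, -1.0]] q [  43.9   13.8  -27.2    0.   -49.1 -134.1]
0.85 [0.40554047 0.17554803 0.01619551] [0.4613482  0.23117249 0.14030841]
```

View pics/red.png

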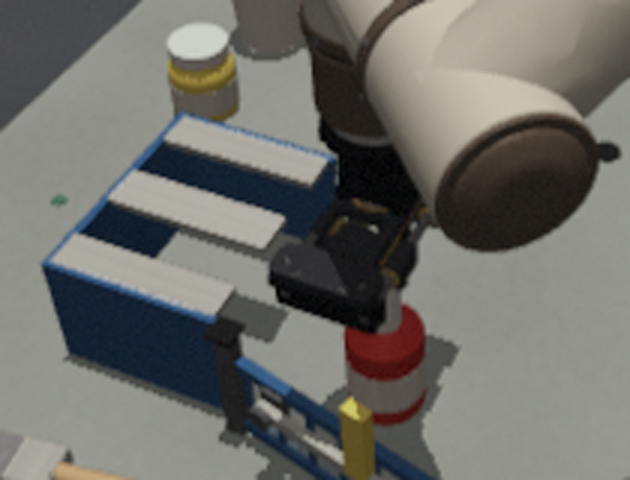

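Red hangs upright in front of the left slot (385,350 in the crop). I slide it in, set it down, release and rise.

```bash
python3 -m handwheel '[{"dx":2,"dy":0,"dz":0,"wx":0,"wy":0,"wz":0,"gripper":0},{"dx":5,"dy":0,"dz":0,"wx":0,"wy":0,"wz":0,"gripper":0},{"dx":8,"dy":0,"dz":0,"wx":0,"wy":0,"wz":0,"gripper":0},{"dx":11,"dy":0,"dz":0,"wx":0,"wy":0,"wz":0,"gripper":0},{"dx":14,"dy":0,"dz":0,"wx":0,"wy":0,"wz":0,"gripper":0},{"dx":17,"dy":0,"dz":0,"wx":0,"wy":0,"wz":0,"gripper":0},{"dx":19.5,"dy":0,"dz":0,"wx":0,"wy":0,"wz":0,"gripper":0},{"dx":21.5,"dy":0,"dz":0,"wx":0,"wy":0,"wz":0,"gripper":0},{"dx":21.5,"dy":0,"dz":0,"wx":0,"wy":0,"wz":0,"gripper":0},{"dx":21.5,"dy":0,"dz":0,"wx":0,"wy":0,"wz":0,"gripper":0}]'
python3 -m handwheel '[{"dx":0,"dy":0,"dz":-0.3,"wx":0,"wy":0,"wz":0,"gripper":0},{"dx":0,"dy":0,"dz":-0.6,"wx":0,"wy":0,"wz":0,"gripper":0},{"dx":0,"dy":0,"dz":-0.8,"wx":0,"wy":0,"wz":0,"gripper":0},{"dx":0,"dy":0,"dz":-0.8,"wx":0,"wy":0,"wz":0,"gripper":0},{"dx":0,"dy":0,"dz":-0.8,"wx":0,"wy":0,"wz":0,"gripper":0}]'
python3 -m handwheel '[{"dx":0,"dy":0,"dz":0,"wx":0,"wy":0,"wz":0,"gripper":0.6},{"dx":0,"dy":0,"dz":0,"wx":0,"wy":0,"wz":0,"gripper":0.6},{"dx":0,"dy":0,"dz":0,"wx":0,"wy":0,"wz":0,"gripper":0.6},{"dx":0,"dy":0,"dz":3,"wx":0,"wy":0,"wz":0,"gripper":0.6},{"dx":0,"dy":0,"dz":7,"wx":0,"wy":0,"wz":0,"gripper":0.6},{"dx":0,"dy":0,"dz":11,"wx":0,"wy":0,"wz":0,"gripper":0.6},{"dx":-5,"dy":-5,"dz":13,"wx":0,"wy":0,"wz":0,"gripper":0.7},{"dx":-10,"dy":-10,"dz":13,"wx":0,"wy":0,"wz":0,"gripper":0.7},{"dx":-20,"dy":-36,"dz":13,"wx":0,"wy":0,"wz":0,"gripper":0.7},{"dx":-20,"dy":-36,"dz":13,"wx":0,"wy":0,"wz":0,"gripper":0.7},{"dx":-20,"dy":-36,"dz":13,"wx":0,"wy":0,"wz":0,"gripper":0.7},{"dx":-20,"dy":-36,"dz":13,"wx":0,"wy":0,"wz":0,"gripper":0.7},{"dx":-20,"dy":-36,"dz":13,"wx":0,"wy":0,"wz":0,"gripper":0.7},{"dx":-20,"dy":-36,"dz":13,"wx":0,"wy":0,"wz":0,"gripper":0.7},{"dx":-20,"dy":-36,"dz":13,"wx":0,"wy":0,"wz":0,"gripper":0.7},{"dx":-20,"dy":-36,"dz":13,"wx":0,"wy":0,"wz":0,"gripper":0.7}]'
python3 - <<'E'
from bot import *
st()
p,w=shot("top"); [bottle(l,w,p) for l in("bottle_red","bottle_orange")]
q,w=shot("side"); [bottle(l,w,q) for l in("bottle_red","bottle_orange")]
E
```

```text
clock: 15.9
ee_pos: [0.652, 0.1972, 0.1255]
ee_rot: [[-1.0, 0.006, -0.002], [0.006, 1.0, -0.001], [0.002, -0.001, -1.0]]
force: [-0.0, -0.2, -4.0]
grip_width: 0.0276
clock: 16.4
ee_pos: [0.6523, 0.1989, 0.1188]
ee_rot: [[-1.0, 0.004, 0.0], [0.004, 1.0, -0.0], [-0.0, -0.0, -1.0]]
force: [-0.9, -0.1, -2.6]
grip_width: 0.0272
clock: 18.0
ee_pos: [0.4516, -0.1631, 0.2494]
ee_rot: [[-1.0, 0.008, 0.002], [0.008, 1.0, -0.0], [-0.002, -0.0, -1.0]]
force: [0.0, -0.2, -0.7]
grip_width: 0.061
t 18.0 tcp [ 0.4516 -0.1631  0.2494] F [ 0.  -0.2 -0.7] T [-0.01 -0.01 -0.01] w 0.061
[[-1.0, 0.008, 0.002], [0.008, 1.0, -0.0], [-0.002, -0.0, -1.0]] q [ -0.4   6.5 -16.7   0.  -66.7 -90.1]
bottle_red 0.66 112 [0.652  0.1981 0.1559] [0.6511 0.198  0.1582]
bottle_red 0.44 48 [0.4039 0.3141 0.1531] [0.4038 0.3146 0.152 ]
bottle_orange 0.96 121 [ 0.4045 -0.3168  0.1552] [ 0.4038 -0.3161  0.1578]
bottle_orange 0.61 42 [0.404  0.3134 0.1531] [0.4039 0.3139 0.152 ]
bottle_red 0.75 97 [0.6517 0.2011 0.1549] [0.6498 0.203  0.1565]
bottle_orange 0.7 50 [ 0.4044 -0.3152  0.1547] [ 0.4033 -0.3123  0.1561]
```

```bash
python3 -m handwheel '[{"dx":-4.8,"dy":-15.4,"dz":0,"wx":0,"wy":0,"wz":0,"gripper":0.7},{"dx":-4.8,"dy":-15.4,"dz":0,"wx":0,"wy":0,"wz":0,"gripper":0.7},{"dx":-4.8,"dy":-15.4,"dz":0,"wx":0,"wy":0,"wz":0,"gripper":0.7},{"dx":-4.8,"dy":-15.4,"dz":0,"wx":0,"wy":0,"wz":0,"gripper":0.7},{"dx":-4.8,"dy":-15.4,"dz":-4,"wx":0,"wy":0,"wz":0,"gripper":0.7},{"dx":-4.8,"dy":-15.4,"dz":-8,"wx":0,"wy":0,"wz":0,"gripper":0.7},{"dx":-4.8,"dy":-15.4,"dz":-11,"wx":0,"wy":0,"wz":0,"gripper":0.7},{"dx":-4.8,"dy":-15.4,"dz":-13,"wx":0,"wy":0,"wz":0,"gripper":0.7},{"dx":-4.8,"dy":-15.4,"dz":-13,"wx":0,"wy":0,"wz":0,"gripper":0.7},{"dx":-4.8,"dy":-15.4,"dz":-13,"wx":0,"wy":0,"wz":0,"gripper":0},{"dx":-4.8,"dy":-15.4,"dz":-13,"wx":0,"wy":0,"wz":0,"gripper":0},{"dx":-4.8,"dy":-15.4,"dz":-13,"wx":0,"wy":0,"wz":0,"gripper":0},{"dx":-4.8,"dy":-15.4,"dz":-13,"wx":0,"wy":0,"wz":0,"gripper":0},{"dx":-4.8,"dy":-15.4,"dz":-13,"wx":0,"wy":0,"wz":0,"gripper":0},{"dx":-4.8,"dy":-15.4,"dz":-13,"wx":0,"wy":0,"wz":0,"gripper":0}]'
python3 -m handwheel '[{"dx":0,"dy":0,"dz":0.4,"wx":0,"wy":0,"wz":0,"gripper":0},{"dx":0,"dy":0,"dz":0.8,"wx":0,"wy":0,"wz":0,"gripper":0},{"dx":0,"dy":0,"dz":0.8,"wx":0,"wy":0,"wz":0,"gripper":0},{"dx":0.4,"dy":1.5,"dz":0.8,"wx":0,"wy":0,"wz":0,"gripper":0},{"dx":1,"dy":5,"dz":0.8,"wx":0,"wy":0,"wz":0,"gripper":0},{"dx":2,"dy":9,"dz":0.8,"wx":0,"wy":0,"wz":0,"gripper":0},{"dx":3,"dy":13,"dz":0.8,"wx":0,"wy":0,"wz":0,"gripper":0},{"dx":3,"dy":17,"dz":0.8,"wx":0,"wy":0,"wz":0,"gripper":0},{"dx":3,"dy":21,"dz":0.8,"wx":0,"wy":0,"wz":0,"gripper":0},{"dx":3,"dy":25,"dz":0.8,"wx":0,"wy":0,"wz":0,"gripper":0},{"dx":3,"dy":29,"dz":0.8,"wx":0,"wy":0,"wz":0,"gripper":0},{"dx":3,"dy":33,"dz":0.8,"wx":0,"wy":0,"wz":0,"gripper":0},{"dx":3,"dy":37,"dz":0.8,"wx":0,"wy":0,"wz":0,"gripper":0},{"dx":3,"dy":41,"dz":0.8,"wx":0,"wy":0,"wz":0,"gripper":0},{"dx":3,"dy":43,"dz":0.8,"wx":0,"wy":0,"wz":0,"gripper":0},{"dx":3,"dy":43,"dz":0.8,"wx":0,"wy":0,"wz":0,"gripper":0},{"dx":3,"dy":43,"dz":0.8,"wx":0,"wy":0,"wz":0,"gripper":0}]'
python3 - <<'E'
from h import *
st()
p,w=shot("side")
for o in outline_of(p,"bottle_orange")[:1]:
    q=w[o["mask"]]; q=q[~np.isnan(q[:,0])]; print(o["conf"],np.percentile(q,1,axis=0),np.percentile(q,99,axis=0))
cv2.imwrite("pics/or.png",cv2.resize(p["color"][150:310,130:340],(630,480),interpolation=cv2.INTER_CUBIC))
E
```

```text
clock: 19.8
ee_pos: [0.4047, -0.3153, 0.119]
ee_rot: [[-1.0, 0.004, 0.001], [0.004, 1.0, -0.001], [-0.001, -0.001, -1.0]]
force: [-0.4, -0.3, 0.1]
grip_width: 0.0275
clock: 21.5
ee_pos: [0.434, 0.1148, 0.1263]
ee_rot: [[-1.0, 0.003, -0.001], [0.003, 1.0, -0.001], [0.001, -0.001, -1.0]]
force: [-0.5, -1.0, -2.8]
grip_width: 0.027
t 21.5 tcp [0.434  0.1148 0.1263] F [-0.5 -1.  -2.8] T [-0.07  0.04  0.02] w 0.027
[[-1.0, 0.003, -0.001], [0.003, 1.0, -0.001], [0.001, -0.001, -1.0]] q [  35.7   10.9  -31.2    0.   -48.  -125.9]
```

View pics/or.png

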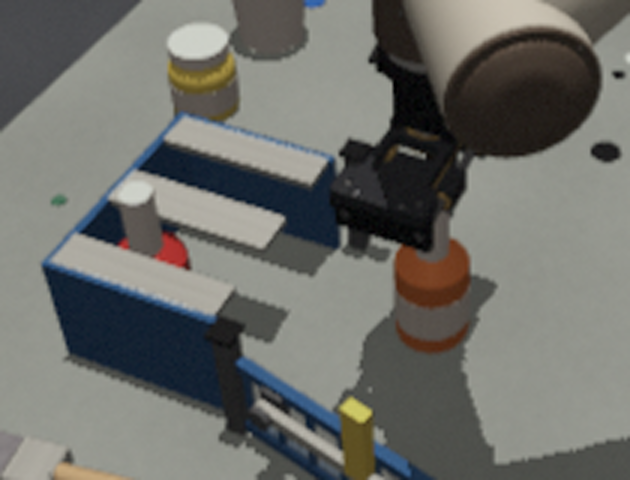

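Orange hangs upright (432,290) with red standing inside the pen (150,230). I put orange in and go on to the tab of the open gate.

```bash
python3 -m handwheel '[{"dx":2,"dy":0,"dz":0,"wx":0,"wy":0,"wz":0,"gripper":0},{"dx":5,"dy":0,"dz":0,"wx":0,"wy":0,"wz":0,"gripper":0},{"dx":8,"dy":0,"dz":0,"wx":0,"wy":0,"wz":0,"gripper":0},{"dx":11,"dy":0,"dz":0,"wx":0,"wy":0,"wz":0,"gripper":0},{"dx":14,"dy":0,"dz":0,"wx":0,"wy":0,"wz":0,"gripper":0},{"dx":17,"dy":0,"dz":0,"wx":0,"wy":0,"wz":0,"gripper":0},{"dx":19.5,"dy":0,"dz":0,"wx":0,"wy":0,"wz":0,"gripper":0},{"dx":21.8,"dy":0,"dz":0,"wx":0,"wy":0,"wz":0,"gripper":0},{"dx":21.8,"dy":0,"dz":0,"wx":0,"wy":0,"wz":0,"gripper":0},{"dx":21.8,"dy":0,"dz":0,"wx":0,"wy":0,"wz":0,"gripper":0}]'
python3 -m handwheel '[{"dx":0,"dy":0,"dz":-0.3,"wx":0,"wy":0,"wz":0,"gripper":0},{"dx":0,"dy":0,"dz":-0.6,"wx":0,"wy":0,"wz":0,"gripper":0},{"dx":0,"dy":0,"dz":-0.8,"wx":0,"wy":0,"wz":0,"gripper":0},{"dx":0,"dy":0,"dz":-0.8,"wx":0,"wy":0,"wz":0,"gripper":0},{"dx":0,"dy":0,"dz":-0.8,"wx":0,"wy":0,"wz":0,"gripper":0}]'
python3 -m handwheel '[{"dx":0,"dy":0,"dz":0,"wx":0,"wy":0,"wz":0,"gripper":0.6},{"dx":0,"dy":0,"dz":0,"wx":0,"wy":0,"wz":0,"gripper":0.6},{"dx":0,"dy":0,"dz":0,"wx":0,"wy":0,"wz":0,"gripper":0.6},{"dx":0,"dy":0,"dz":3,"wx":0,"wy":0,"wz":0,"gripper":0.6},{"dx":0,"dy":0,"dz":7,"wx":0,"wy":0,"wz":0,"gripper":0.6},{"dx":0,"dy":0,"dz":11,"wx":0,"wy":0,"wz":0,"gripper":0.6},{"dx":-5,"dy":0,"dz":13,"wx":0,"wy":0,"wz":0,"gripper":0.5},{"dx":-10,"dy":3,"dz":13,"wx":0,"wy":0,"wz":-0.1,"gripper":0.5},{"dx":-24.8,"dy":20,"dz":13,"wx":0,"wy":0,"wz":-0.225,"gripper":0.5},{"dx":-24.8,"dy":20,"dz":13,"wx":0,"wy":0,"wz":-0.225,"gripper":0.5},{"dx":-24.8,"dy":20,"dz":13,"wx":0,"wy":0,"wz":-0.225,"gripper":0.5},{"dx":-24.8,"dy":20,"dz":13,"wx":0,"wy":0,"wz":-0.225,"gripper":0.5},{"dx":-24.8,"dy":20,"dz":13,"wx":0,"wy":0,"wz":-0.225,"gripper":0.5},{"dx":-24.8,"dy":20,"dz":13,"wx":0,"wy":0,"wz":-0.225,"gripper":0.5}]'
python3 - <<'E'
from bot import *
st()
p,w=shot("top"); [bottle(l,w,p) for l in("bottle_red","bottle_orange")]
q,w=shot("side"); [bottle(l,w,q) for l in("bottle_red","bottle_orange","bar_tab")]
[print(l,round(o["conf"],2)) for l in("bottle_green","bottle_blue") for o in look_for(p,l)[:2]]
cv2.imwrite("pics/in.png",np.hstack([cv2.resize(q["color"],(400,300)),cv2.resize(p["color"],(400,300))]))
E
```

```text
clock: 22.6
ee_pos: [0.652, 0.1132, 0.1254]
ee_rot: [[-1.0, 0.007, -0.002], [0.007, 1.0, -0.001], [0.002, -0.001, -1.0]]
force: [-0.6, 0.7, -2.2]
grip_width: 0.0273
clock: 23.1
ee_pos: [0.6523, 0.1147, 0.1191]
ee_rot: [[-1.0, 0.004, 0.0], [0.004, 1.0, -0.001], [-0.0, -0.001, -1.0]]
force: [-0.4, -1.6, 1.0]
grip_width: 0.0275
clock: 24.5
ee_pos: [0.4023, 0.3177, 0.2491]
ee_rot: [[-0.975, 0.222, 0.001], [0.222, 0.975, 0.002], [-0.001, 0.002, -1.0]]
force: [0.1, -0.2, 0.2]
grip_width: 0.0433
t 24.5 tcp [0.4023 0.3177 0.2491] F [ 0.1 -0.2  0.2] T [-0.01 -0.11 -0.03] w 0.0433
[[-0.975, 0.222, 0.001], [0.222, 0.975, 0.002], [-0.001, 0.002, -1.0]] q [  56.5    9.9  -12.6   -0.   -67.4 -159.3]
bottle_red 0.91 105 [0.6506 0.1992 0.157 ] [0.6503 0.1984 0.1585]
bottle_orange 0.6 112 [0.6505 0.115  0.1556] [0.6495 0.1149 0.1581]
bottle_red 0.68 98 [0.6505 0.2015 0.1548] [0.6498 0.2026 0.1568]
bottle_orange 0.57 96 [0.6506 0.1152 0.155 ] [0.6489 0.1181 0.1565]
bar_tab 0.71 56 [0.4043 0.3151 0.1517] [0.4032 0.3154 0.1513]
bottle_blue 0.58
bottle_blue 0.47
```

View pics/in.png

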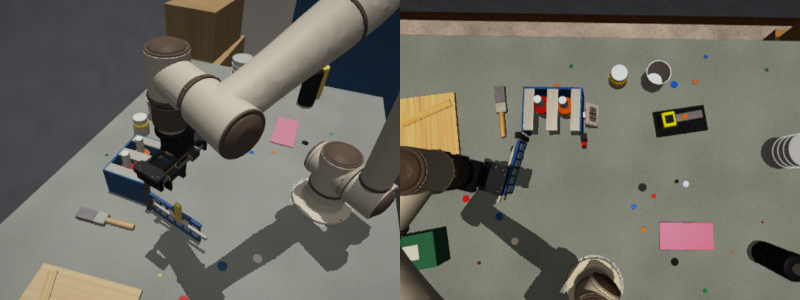

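Both bottles stand in the pen (top half, 541,105 and 564,105). I regrip the tab and lift the bar.

```bash
python3 -m handwheel '[{"dx":0,"dy":0,"dz":0,"wx":0,"wy":0,"wz":0,"gripper":0.5},{"dx":0,"dy":0,"dz":-4,"wx":0,"wy":0,"wz":0,"gripper":0.5},{"dx":0,"dy":0,"dz":-8,"wx":0,"wy":0,"wz":0,"gripper":0.5},{"dx":0,"dy":0,"dz":-11,"wx":0,"wy":0,"wz":0,"gripper":0.5},{"dx":0,"dy":0,"dz":-13.1,"wx":0,"wy":0,"wz":0,"gripper":0.5},{"dx":0,"dy":0,"dz":-13.1,"wx":0,"wy":0,"wz":0,"gripper":0.5},{"dx":0,"dy":0,"dz":-13.1,"wx":0,"wy":0,"wz":0,"gripper":0},{"dx":0,"dy":0,"dz":-13.1,"wx":0,"wy":0,"wz":0,"gripper":0},{"dx":0,"dy":0,"dz":-13.1,"wx":0,"wy":0,"wz":0,"gripper":0},{"dx":0,"dy":0,"dz":-13.1,"wx":0,"wy":0,"wz":0,"gripper":0},{"dx":0,"dy":0,"dz":-13.1,"wx":0,"wy":0,"wz":0,"gripper":0},{"dx":0,"dy":0,"dz":-13.1,"wx":0,"wy":0,"wz":0,"gripper":0}]'
python3 -m handwheel '[{"dx":0.36,"dy":-0.08,"dz":0.71,"wx":0.018,"wy":0.078,"wz":0,"gripper":0},{"dx":0.78,"dy":-0.18,"dz":1.38,"wx":0.036,"wy":0.156,"wz":0,"gripper":0},{"dx":1.25,"dy":-0.29,"dz":2.02,"wx":0.055,"wy":0.234,"wz":0,"gripper":0},{"dx":1.76,"dy":-0.41,"dz":2.61,"wx":0.073,"wy":0.312,"wz":0,"gripper":0},{"dx":1.76,"dy":-0.41,"dz":2.61,"wx":0.073,"wy":0.312,"wz":0,"gripper":0},{"dx":1.76,"dy":-0.41,"dz":2.61,"wx":0.073,"wy":0.312,"wz":0,"gripper":0}]'
python3 - <<'E'
from h import *
s=st()
H=np.array([.5365,.2685,0])
T=s["ee_pos"]
for ph in np.arange(.1,1.85,.1): print("%.1f"%ph,((H+R.from_rotvec([0,0,ph]).apply(T-H)-T)*100).round(2)[:2])
E
```

```text
clock: 26.15
ee_pos: [0.4046, 0.3147, 0.1182]
ee_rot: [[-0.974, 0.228, 0.001], [0.228, 0.974, -0.0], [-0.001, -0.0, -1.0]]
force: [-0.6, -1.2, 3.7]
grip_width: 0.0118
clock: 26.75
ee_pos: [0.4215, 0.31, 0.1434]
ee_rot: [[-0.923, 0.229, -0.309], [0.218, 0.973, 0.071], [0.317, -0.002, -0.948]]
force: [-2.9, -1.5, 0.6]
grip_width: 0.0118
t 26.75 tcp [0.4215 0.31   0.1434] F [-2.9 -1.5  0.6] T [-0.55  0.21 -0.14] w 0.0118
[[-0.923, 0.229, -0.309], [0.218, 0.973, 0.071], [0.317, -0.002, -0.948]] q [  44.2   23.4   -5.8  -16.3  -71.8 -140.9]
0.1 [-0.36 -1.17]
0.2 [-0.59 -2.37]
0.3 [-0.71 -3.58]
0.4 [-0.71 -4.8 ]
0.5 [-0.58 -6.02]
0.6 [-0.33 -7.22]
0.7 [ 0.03 -8.38]
0.8 [ 0.51 -9.51]
0.9 [  1.1  -10.58]
1.0 [  1.79 -11.58]
1.1 [  2.59 -12.51]
1.2 [  3.46 -13.36]
1.3 [  4.42 -14.12]
1.4 [  5.46 -14.77]
1.5 [  6.55 -15.32]
1.6 [  7.69 -15.76]
1.7 [  8.87 -16.08]
1.8 [ 10.07 -16.29]
```

```bash
python3 -m handwheel '[{"dx":-0.36,"dy":-1.17,"dz":0,"wx":0,"wy":0,"wz":0.1,"gripper":0},{"dx":-0.59,"dy":-2.37,"dz":0,"wx":0,"wy":0,"wz":0.2,"gripper":0},{"dx":-0.71,"dy":-3.58,"dz":0,"wx":0,"wy":0,"wz":0.3,"gripper":0},{"dx":-0.71,"dy":-4.8,"dz":0,"wx":0,"wy":0,"wz":0.4,"gripper":0},{"dx":-0.58,"dy":-6.02,"dz":0,"wx":0,"wy":0,"wz":0.5,"gripper":0},{"dx":-0.33,"dy":-7.22,"dz":0,"wx":0,"wy":0,"wz":0.6,"gripper":0},{"dx":0.03,"dy":-8.38,"dz":0,"wx":0,"wy":0,"wz":0.7,"gripper":0},{"dx":0.51,"dy":-9.51,"dz":0,"wx":0,"wy":0,"wz":0.8,"gripper":0},{"dx":1.1,"dy":-10.58,"dz":0,"wx":0,"wy":0,"wz":0.9,"gripper":0},{"dx":1.79,"dy":-11.58,"dz":0,"wx":0,"wy":0,"wz":1.0,"gripper":0},{"dx":2.59,"dy":-12.51,"dz":0,"wx":0,"wy":0,"wz":1.1,"gripper":0},{"dx":3.46,"dy":-13.36,"dz":0,"wx":0,"wy":0,"wz":1.2,"gripper":0},{"dx":4.42,"dy":-14.12,"dz":0,"wx":0,"wy":0,"wz":1.3,"gripper":0},{"dx":5.46,"dy":-14.77,"dz":0,"wx":0,"wy":0,"wz":1.4,"gripper":0},{"dx":6.55,"dy":-15.32,"dz":0,"wx":0,"wy":0,"wz":1.5,"gripper":0},{"dx":7.69,"dy":-15.76,"dz":0,"wx":0,"wy":0,"wz":1.6,"gripper":0},{"dx":8.87,"dy":-16.08,"dz":0,"wx":0,"wy":0,"wz":1.7,"gripper":0},{"dx":8.87,"dy":-16.08,"dz":0,"wx":0,"wy":0,"wz":1.7,"gripper":0}]'
python3 -c "
from h import *
s=st()
print((np.array([.522,.1465,.1437])-s['ee_pos'])*100)"
```

```text
clock: 28.55
ee_pos: [0.5099, 0.1479, 0.1437]
ee_rot: [[-0.092, -0.995, -0.033], [-0.943, 0.098, -0.317], [0.319, 0.002, -0.948]]
force: [-2.0, -5.3, 2.5]
grip_width: 0.0119
t 28.55 tcp [0.5099 0.1479 0.1437] F [-2.  -5.3  2.5] T [-1.06  0.58  0.06] w 0.0119
[[-0.092, -0.995, -0.033], [-0.943, 0.098, -0.317], [0.319, 0.002, -0.948]] q [ 40.9  22.  -19.5  14.2 -63.  -54.5]
[ 1.20850289 -0.13946746 -0.00350736]
```

```bash
python3 -m handwheel '[{"dx":0.5,"dy":-0.08,"dz":0,"wx":0,"wy":0,"wz":0.04,"gripper":0},{"dx":0.9,"dy":-0.12,"dz":0,"wx":0,"wy":0,"wz":0.07,"gripper":0},{"dx":1.3,"dy":-0.15,"dz":0,"wx":0,"wy":0,"wz":0.098,"gripper":0},{"dx":1.3,"dy":-0.15,"dz":0,"wx":0,"wy":0,"wz":0.098,"gripper":0},{"dx":1.3,"dy":-0.15,"dz":0,"wx":0,"wy":0,"wz":0.098,"gripper":0}]'
python3 -m handwheel '[{"dx":0,"dy":-0.27,"dz":-0.29,"wx":0.04,"wy":0,"wz":0,"gripper":0},{"dx":0,"dy":-0.53,"dz":-0.59,"wx":0.08,"wy":0,"wz":0,"gripper":0},{"dx":0,"dy":-0.77,"dz":-0.91,"wx":0.12,"wy":0,"wz":0,"gripper":0},{"dx":0,"dy":-1.01,"dz":-1.23,"wx":0.16,"wy":0,"wz":0,"gripper":0},{"dx":0,"dy":-1.23,"dz":-1.56,"wx":0.2,"wy":0,"wz":0,"gripper":0},{"dx":0,"dy":-1.44,"dz":-1.9,"wx":0.24,"wy":0,"wz":0,"gripper":0},{"dx":0,"dy":-1.63,"dz":-2.26,"wx":0.28,"wy":0,"wz":0,"gripper":0},{"dx":0,"dy":-1.81,"dz":-2.6,"wx":0.32,"wy":0,"wz":0,"gripper":0},{"dx":0,"dy":-1.81,"dz":-2.6,"wx":0.32,"wy":0,"wz":0,"gripper":0},{"dx":0,"dy":-1.81,"dz":-2.6,"wx":0.32,"wy":0,"wz":0,"gripper":0}]'
python3 -c "
from h import *
s=st()"
```

```text
clock: 29.05
ee_pos: [0.5217, 0.1461, 0.1438]
ee_rot: [[-0.001, -1.0, -0.005], [-0.947, 0.003, -0.32], [0.32, 0.004, -0.947]]
force: [-4.8, -5.8, 3.6]
grip_width: 0.0121
clock: 30.05
ee_pos: [0.5217, 0.128, 0.1181]
ee_rot: [[-0.002, -1.0, -0.005], [-1.0, 0.002, -0.004], [0.004, 0.005, -1.0]]
force: [-4.5, -7.1, 6.5]
grip_width: 0.0119
t 30.05 tcp [0.5217 0.128  0.1181] F [-4.5 -7.1  6.5] T [-2.1   1.45  0.19] w 0.0119
[[-0.002, -1.0, -0.005], [-1.0, 0.002, -0.004], [0.004, 0.005, -1.0]] q [ 31.1  19.6 -20.    0.1 -50.8 -31.3]
```

```bash
python3 -m handwheel '[{"dx":0,"dy":0,"dz":0,"wx":0,"wy":0,"wz":0,"gripper":0.5},{"dx":0,"dy":0,"dz":0,"wx":0,"wy":0,"wz":0,"gripper":0.5},{"dx":0,"dy":0,"dz":0,"wx":0,"wy":0,"wz":0,"gripper":0.5},{"dx":0,"dy":0,"dz":3,"wx":0,"wy":0,"wz":0,"gripper":0.5},{"dx":0,"dy":0,"dz":8,"wx":0,"wy":0,"wz":0,"gripper":0.5},{"dx":0,"dy":0,"dz":13,"wx":0,"wy":0,"wz":0,"gripper":0.7},{"dx":-3,"dy":-5,"dz":13,"wx":0,"wy":0,"wz":0,"gripper":0.7},{"dx":-7,"dy":-25,"dz":13,"wx":0,"wy":0,"wz":0.17,"gripper":0.7},{"dx":-7,"dy":-25,"dz":13,"wx":0,"wy":0,"wz":0.17,"gripper":0.7},{"dx":-7,"dy":-25,"dz":13,"wx":0,"wy":0,"wz":0.17,"gripper":0.7},{"dx":-7,"dy":-25,"dz":13,"wx":0,"wy":0,"wz":0.17,"gripper":0.7},{"dx":-7,"dy":-25,"dz":13,"wx":0,"wy":0,"wz":0.17,"gripper":0.7}]'
python3 - <<'E'
from bot import *
st()
q,w=shot("side"); bottle("bar_tab",w,q)
p,w=shot("top"); bottle("bar_tab",w,p)
o=outline_of(p,"bar_tab")[0]; b=w[o["mask"]]; b=b[(b[:,2]>.06)&(b[:,2]<.1)&(b[:,0]<.53)]
print("bar x,z vs y",np.polyfit(b[:,1],b[:,0],1),np.polyfit(b[:,1],b[:,2],1),b.min(0),b.max(0))
# scanner & pad
m=np.zeros((420,560),bool); m[140:200,345:440]=1
P=w.reshape(-1,3); 
S=w[m&(w[...,2]>.035)&(w[...,2]<.06)]; hd=S[S[:,2]>.0455]; hn=S[S[:,2]<.0435]
for n,a in(("head",hd),("handle",hn),("all",S)): print(n,len(a),a.mean(0).round(4),cv2.minAreaRect(np.float32(a[:,:2])))
Q=w[m&(w[...,2]>.004)&(w[...,2]<.06)]; print("pad",cv2.minAreaRect(np.float32(Q[:,:2])))
hsv=cv2.cvtColor(p["color"],cv2.COLOR_BGR2HSV); Y=m&(hsv[...,1]>150)&(hsv[...,0]>20)&(hsv[...,0]<35)&(w[...,2]>.03)
print("yellow",Y.sum(),w[Y].mean(0),cv2.minAreaRect(np.float32(w[Y][:,:2])))
A=cv2.resize(q["color"][170:290,150:310],(400,300),interpolation=2); B=cv2.resize(p["color"][120:216,330:458],(400,300),interpolation=2)
cv2.imwrite("pics/shut.png",np.hstack([A,B]))
E
```

```text
clock: 31.25
ee_pos: [0.453, -0.1224, 0.2479]
ee_rot: [[0.164, -0.987, 0.001], [-0.987, -0.164, -0.0], [0.0, -0.0, -1.0]]
force: [0.7, 0.4, 0.1]
grip_width: 0.061
t 31.25 tcp [ 0.453  -0.1224  0.2479] F [0.7 0.4 0.1] T [0.09 0.05 0.01] w 0.061
[[0.164, -0.987, 0.001], [-0.987, -0.164, -0.0], [0.0, -0.0, -1.0]] q [  4.8   5.5 -18.    0.  -66.4   4.6]
bar_tab 0.87 36 [0.5226 0.1292 0.1514] [0.5222 0.1295 0.1517]Traceback (most recent call last):
  File "<stdin>", line 6, in <module>
    raise TypeError("expected non-empty vector for x")
TypeError: expected non-empty vector for x
```

Run:
```python
from bot import *
q,_=shot("side"); p,w=shot("top")
m=np.zeros((420,560),bool); m[190:205,175:270]=1
b=w[m&(w[...,2]>.07)&(w[...,2]<.086)&(w[...,0]<.53)&(w[...,0]>.512)]
print("bar x,z vs y",len(b)); len(b)>9 and print(np.polyfit(b[:,1],b[:,0],1),np.polyfit(b[:,1],b[:,2],1),b.min(0),b.max(0))
m[:]=0; m[140:200,345:440]=1
S=w[m&(w[...,2]>.035)&(w[...,2]<.06)]; hd=S[S[:,2]>.0455]; hn=S[S[:,2]<.0435]
for n,a in(("head",hd),("handle",hn),("all",S)): print(n,len(a),a.mean(0).round(4),cv2.minAreaRect(np.float32(a[:,:2])))
Q=w[m&(w[...,2]>.004)&(w[...,2]<.06)]; print("pad",cv2.minAreaRect(np.float32(Q[:,:2])))
A=cv2.resize(q["color"][170:290,150:310],(400,300),interpolation=2); B=cv2.resize(p["color"][120:216,330:458],(400,300),interpolation=2)
cv2.imwrite("pics/shut.png",np.hstack([A,B]))
```

```text
bar x,z vs y 15
[0.14118747 0.4898065 ] [-0.03508029  0.09071473] [0.51261683 0.21946968 0.07953853] [0.52781289 0.22768096 0.08596227]
head 233 [ 0.6245 -0.2672  0.0494] ((0.6243115663528442, -0.2808172106742859), (0.08724980801343918, 0.0407191626727581), 73.41251373291016)
handle 432 [ 0.6308 -0.3364  0.04  ] ((0.6287935972213745, -0.31232357025146484), (0.03978747874498367, 0.16408108174800873), 5.4044342041015625)
all 708 [ 0.6287 -0.3125  0.0434] ((0.6259249448776245, -0.31257402896881104), (0.046764690428972244, 0.16406624019145966), 4.928042411804199)
pad ((0.6164631247520447, -0.32137376070022583), (0.16468073427677155, 0.26048317551612854), 0.9308903813362122)
```

View pics/shut.png

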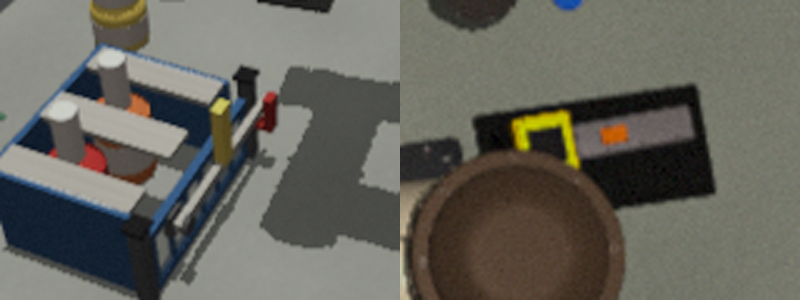

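Side half: the gate is shut, with the bar down behind the red catch (270,110), the tab upright and both bottles inside. In the top half the wrist hides part of the scanner, so I step aside and measure it.

```bash
python3 -m handwheel '[{"dx":-4,"dy":3,"dz":0,"wx":0,"wy":0,"wz":0,"gripper":0.7},{"dx":-8,"dy":6,"dz":0,"wx":0,"wy":0,"wz":0,"gripper":0.7},{"dx":-8,"dy":10,"dz":0,"wx":0,"wy":0,"wz":0,"gripper":0.7},{"dx":-8,"dy":14,"dz":0,"wx":0,"wy":0,"wz":0,"gripper":0.7},{"dx":-8,"dy":14,"dz":0,"wx":0,"wy":0,"wz":0,"gripper":0.7},{"dx":-8,"dy":14,"dz":0,"wx":0,"wy":0,"wz":0,"gripper":0.7}]'
cat > scan.py <<'E'
from h import *
from scipy.optimize import minimize
def fit_rect(X,L,W,x0):   # pose of an L x W rectangle from filled points: maximise coverage, penalise points outside
    def cost(v):
        c,s=np.cos(v[2]),np.sin(v[2]); d=X-v[:2]; a=np.abs(d@[c,s])-L/2; b=np.abs(d@[-s,c])-W/2
        return np.mean(np.clip(a,0,.02)**2+np.clip(b,0,.02)**2)
    return minimize(cost,x0,method="Nelder-Mead",options=dict(initial_simplex=np.array(x0)+np.vstack([np.zeros(3),np.diag([.01,.01,.1])]),xatol=1e-5,fatol=1e-12,maxiter=2000)).x
def measure(p,w):
    m=np.zeros((420,560),bool); m[135:205,345:440]=1
    S=w[m&(w[...,2]>.03)&(w[...,2]<.06)]
    hsv=cv2.cvtColor(p["color"],cv2.COLOR_BGR2HSV)
    hn=S[(S[:,2]<.0435)&(S[:,2]>.035)]
    u=S[:,:2]; c0=u.mean(0); d=np.linalg.svd(hn[:,:2]-hn[:,:2].mean(0))[2][0]; d*=np.sign(d[1])
    yaw=np.arctan2(d[1],d[0]); s=(u-c0)@d; n=np.array([-d[1],d[0]])
    # centre line: midpoints of cross sections along handle
    hs=(hn[:,:2]-c0)@d; hq=(hn[:,:2]-c0)@n; mid=[]
    for a in np.arange(-.065,.02,.01):
        k=hq[(hs>a)&(hs<a+.01)]; 
        if len(k)>6: mid.append((a+.005,(k.min()+k.max())/2,k.max()-k.min()))
    mid=np.array(mid); f=np.polyfit(mid[:,0],mid[:,1],1); yaw2=yaw+np.arctan(f[0])
    print("scanner yaw",np.degrees([yaw,yaw2]).round(2),"s",np.percentile(s,[.5,99.5]).round(4),"widths",mid[:,2].round(3))
    d2=np.array([np.cos(yaw2),np.sin(yaw2)]); n2=np.array([-d2[1],d2[0]])
    s2=(u-c0)@d2; lo,hi=np.percentile(s2,[.3,99.7]); line=c0+n2*f[1]
    org=line+d2*((lo+.08)+(hi-.075))/2; print("origin",org.round(4),"len",round(hi-lo,4),"z",np.median(S[S[:,2]>.045][:,2]).round(4))
    G=w[m&(hsv[...,2]<60)&(w[...,2]<.012)&(w[...,2]>0)][:,:2]
    print("pad dark",len(G),cv2.minAreaRect(np.float32(G)))
E
python3 - <<'E'
from scan import *
st()
p,w=shot("top"); measure(p,w)
m=outline_of(p,"pad")
for o in m[:2]:
    q=w[o["mask"]]; q=q[q[:,2]<.012]; print(round(o["conf"],2),cv2.minAreaRect(np.float32(q[:,:2])))
cv2.imwrite("pics/sc.png",cv2.resize(p["color"][120:216,330:458],(640,480),interpolation=2))
E
```

```text
clock: 32.2
ee_pos: [0.3738, 0.0218, 0.2478]
ee_rot: [[0.172, -0.985, -0.0], [-0.985, -0.172, 0.0], [-0.0, 0.0, -1.0]]
force: [-0.1, -0.5, -0.2]
grip_width: 0.0606
t 32.2 tcp [0.3738 0.0218 0.2478] F [-0.1 -0.5 -0.2] T [-0.07  0.14  0.03] w 0.0606
[[0.172, -0.985, -0.0], [-0.985, -0.172, 0.0], [-0.0, 0.0, -1.0]] q [ 28.6  -4.8 -28.5  -0.  -66.4 -18.7]
scanner yaw [103.36 101.45] s [-0.0929  0.0688] widths [0.032 0.029 0.032 0.032 0.03  0.031 0.032 0.025]
origin [ 0.6248 -0.3097] len 0.1627 z 0.049
pad dark 1547 ((0.6167676448822021, -0.31939423084259033), (0.09796525537967682, 0.20125864446163177), 9.412309646606445)
0.75 ((0.6182624101638794, -0.3187439441680908), (0.10378565639257431, 0.2025650143623352), 8.054387092590332)
0.67 ((0.18552465736865997, -0.3387809693813324), (0.10033983737230301, 0.20048925280570984), 0.18652354180812836)
```

View pics/sc.png

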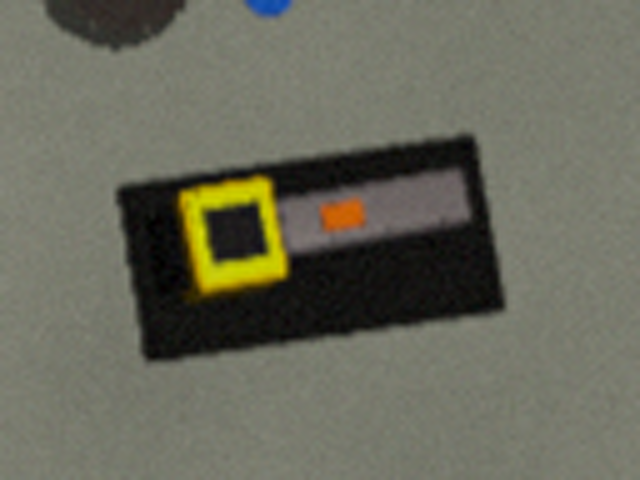

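Crop: the black pad has corners at (121,187), (472,137), (503,308) and (150,360). The scanner lies on it with its head to the left (235,235), turned about 2° and shifted to the far side.

Run:
```python
from h import *
p=cams.capture("top"); M=R.from_rotvec(np.ravel(p["rvec"])).as_matrix(); t=np.ravel(p["tvec"])
def ray(c,z):
    u,v=330+c[0]/5-.4,120+c[1]/5-.4
    d=np.array([(u-p["cx"])/p["fx"],(v-p["cy"])/p["fy"],1])@M; o=-t@M; return o+d*(z-o[2])/d[2]
C=np.array([ray(c,.006) for c in((121,187),(472,137),(503,308),(150,360))])[:,:2]
print(C.round(4),"centre",C.mean(0)); 
for a,b in((1,0),(2,3),(1,2),(0,3)): v=C[b]-C[a]; print(np.linalg.norm(v).round(4),np.degrees(np.arctan2(v[1],v[0])))
for c in((283,203),(462,168),(293,252),(470,220)): print("handle top",ray(c,.040))
for c in((180,190),(270,178),(288,277),(200,296)): print("head top",ray(c,.048))
```

```text
[[ 0.6487 -0.2146]
 [ 0.6801 -0.4082]
 [ 0.5849 -0.4237]
 [ 0.5528 -0.2305]] centre [ 0.61662553 -0.31927907]
0.1961 99.19993286390127
0.1958 99.42188381379111
0.0964 -170.74885243272436
0.0972 -170.58953753943769
handle top [ 0.63353444 -0.29450797  0.04      ]
handle top [ 0.65413937 -0.39007377  0.04      ]
handle top [ 0.60715105 -0.29964123  0.04      ]
handle top [ 0.62603359 -0.3939107   0.04      ]
head top [ 0.63777675 -0.23792136  0.048     ]
head top [ 0.64504614 -0.28554768  0.048     ]
head top [ 0.59213135 -0.29469757  0.048     ]
head top [ 0.58120461 -0.24832453  0.048     ]
```

```bash
python3 -m handwheel '[{"dx":5,"dy":-6,"dz":0,"wx":0,"wy":0,"wz":0.03,"gripper":0.7},{"dx":25.15,"dy":-34.2,"dz":0,"wx":0,"wy":0,"wz":0.03,"gripper":0.7},{"dx":25.15,"dy":-34.2,"dz":0,"wx":0,"wy":0,"wz":0.03,"gripper":0.7},{"dx":25.15,"dy":-34.2,"dz":0,"wx":0,"wy":0,"wz":0.03,"gripper":0.7},{"dx":25.15,"dy":-34.2,"dz":0,"wx":0,"wy":0,"wz":0.03,"gripper":0.7},{"dx":25.15,"dy":-34.2,"dz":0,"wx":0,"wy":0,"wz":0.03,"gripper":0.7},{"dx":25.15,"dy":-34.2,"dz":0,"wx":0,"wy":0,"wz":0.03,"gripper":0.7},{"dx":25.15,"dy":-34.2,"dz":0,"wx":0,"wy":0,"wz":0.03,"gripper":0.7},{"dx":25.15,"dy":-34.2,"dz":0,"wx":0,"wy":0,"wz":0.03,"gripper":0.7},{"dx":25.15,"dy":-34.2,"dz":0,"wx":0,"wy":0,"wz":0.03,"gripper":0.7},{"dx":25.15,"dy":-34.2,"dz":0,"wx":0,"wy":0,"wz":0.03,"gripper":0.7},{"dx":25.15,"dy":-34.2,"dz":-5,"wx":0,"wy":0,"wz":0.03,"gripper":0.7},{"dx":25.15,"dy":-34.2,"dz":-10,"wx":0,"wy":0,"wz":0.03,"gripper":0.7},{"dx":25.15,"dy":-34.2,"dz":-15,"wx":0,"wy":0,"wz":0.03,"gripper":0.7},{"dx":25.15,"dy":-34.2,"dz":-15,"wx":0,"wy":0,"wz":0.03,"gripper":0.7},{"dx":25.15,"dy":-34.2,"dz":-15,"wx":0,"wy":0,"wz":0.03,"gripper":0.7}]'
python3 - <<'E'
from h import *
st(); p,w=shot("side"); cv2.imwrite("pics/near.png",cv2.resize(p["color"][110:206,210:338],(640,480),interpolation=2))
E
```

```text
clock: 33.95
ee_pos: [0.6253, -0.3218, 0.0988]
ee_rot: [[0.198, -0.98, -0.001], [-0.98, -0.198, -0.001], [0.001, 0.001, -1.0]]
force: [0.8, -0.7, 0.6]
grip_width: 0.061
t 33.95 tcp [ 0.6253 -0.3218  0.0988] F [ 0.8 -0.7  0.6] T [-0.01  0.06  0.01] w 0.061
[[0.198, -0.98, -0.001], [-0.98, -0.198, -0.001], [0.001, 0.001, -1.0]] q [-14.1  35.    3.8   0.1 -58.9  25.4]
```

View pics/near.png

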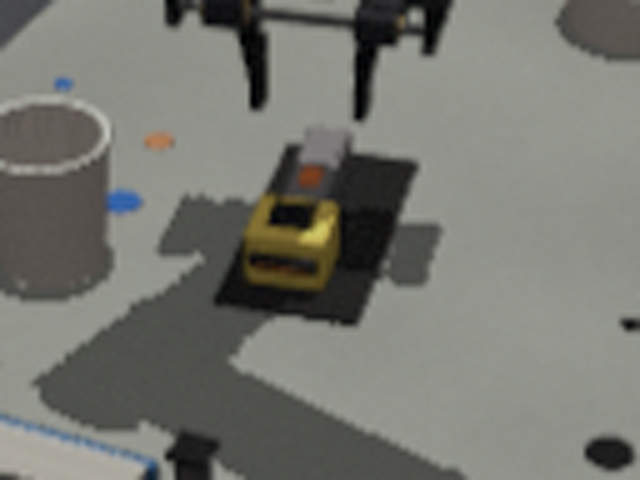

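The scanner lies between the open fingers (310,120 to 290,240). Descend and grip.

```bash
python3 -m handwheel '[{"dx":0,"dy":0.05,"dz":-4,"wx":0,"wy":0,"wz":0,"gripper":0.7},{"dx":0,"dy":0.05,"dz":-7,"wx":0,"wy":0,"wz":0,"gripper":0.7},{"dx":0,"dy":0.05,"dz":-8.7,"wx":0,"wy":0,"wz":0,"gripper":0.7},{"dx":0,"dy":0.05,"dz":-8.7,"wx":0,"wy":0,"wz":0,"gripper":0.7},{"dx":0,"dy":0.05,"dz":-8.7,"wx":0,"wy":0,"wz":0,"gripper":0},{"dx":0,"dy":0.05,"dz":-8.7,"wx":0,"wy":0,"wz":0,"gripper":0},{"dx":0,"dy":0.05,"dz":-8.7,"wx":0,"wy":0,"wz":0,"gripper":0},{"dx":0,"dy":0.05,"dz":-8.7,"wx":0,"wy":0,"wz":0,"gripper":0},{"dx":0,"dy":0.05,"dz":-8.7,"wx":0,"wy":0,"wz":0,"gripper":0},{"dx":0,"dy":0.05,"dz":-8.7,"wx":0,"wy":0,"wz":0,"gripper":0}]'
python3 -m handwheel '[{"dx":0,"dy":0,"dz":1,"wx":0,"wy":0,"wz":0,"gripper":0},{"dx":0,"dy":0,"dz":3,"wx":0,"wy":0,"wz":0,"gripper":0},{"dx":0,"dy":0,"dz":6,"wx":0,"wy":0,"wz":0,"gripper":0},{"dx":0,"dy":0,"dz":8,"wx":0,"wy":0,"wz":0,"gripper":0},{"dx":0,"dy":0,"dz":8,"wx":0,"wy":0,"wz":0,"gripper":0}]'
python3 -c "
from h import *
s=st()"
```

```text
clock: 35.0
ee_pos: [0.6259, -0.3213, 0.0117]
ee_rot: [[0.197, -0.98, 0.001], [-0.98, -0.197, -0.001], [0.001, -0.001, -1.0]]
force: [-0.3, 1.4, 3.6]
grip_width: 0.0316
clock: 35.5
ee_pos: [0.6272, -0.322, 0.0944]
ee_rot: [[0.197, -0.98, 0.006], [-0.98, -0.197, -0.003], [0.004, -0.005, -1.0]]
force: [0.6, -0.2, -1.6]
grip_width: 0.0317
t 35.5 tcp [ 0.6272 -0.322   0.0944] F [ 0.6 -0.2 -1.6] T [-0.05 -0.01  0.03] w 0.0317
[[0.197, -0.98, 0.006], [-0.98, -0.197, -0.003], [0.004, -0.005, -1.0]] q [-14.   35.2   3.5   0.1 -58.   25.4]
```

```bash
python3 -m handwheel '[{"dx":0.05,"dy":1,"dz":0.1,"wx":0,"wy":0,"wz":-0.02,"gripper":0},{"dx":0.05,"dy":3,"dz":0.1,"wx":0,"wy":0,"wz":-0.05,"gripper":0},{"dx":0.05,"dy":6,"dz":0.1,"wx":0,"wy":0,"wz":-0.08,"gripper":0},{"dx":0.05,"dy":9,"dz":0.1,"wx":0,"wy":0,"wz":-0.12,"gripper":0},{"dx":0.05,"dy":12,"dz":0.1,"wx":0,"wy":0,"wz":-0.16,"gripper":0},{"dx":0.05,"dy":15,"dz":0.1,"wx":0,"wy":0,"wz":-0.199,"gripper":0},{"dx":0.05,"dy":17.5,"dz":0.1,"wx":0,"wy":0,"wz":-0.199,"gripper":0},{"dx":0.05,"dy":19,"dz":0.1,"wx":0,"wy":0,"wz":-0.199,"gripper":0},{"dx":0.05,"dy":19.5,"dz":0.1,"wx":0,"wy":0,"wz":-0.199,"gripper":0},{"dx":0.05,"dy":19.5,"dz":0.1,"wx":0,"wy":0,"wz":-0.199,"gripper":0},{"dx":0.05,"dy":19.5,"dz":0.1,"wx":0,"wy":0,"wz":-0.199,"gripper":0},{"dx":0.05,"dy":19.5,"dz":0.1,"wx":0,"wy":0,"wz":-0.199,"gripper":0}]'
python3 - <<'E'
from h import *
s=st(); p,w=shot("side"); q,v=shot("top")
for n,a,b in(("side",p,w),("top",q,v)):
    for o in outline_of(a,"scanner")[:1]:
        x=b[o["mask"]]; x=x[~np.isnan(x[:,0])]; print(n,o["conf"],len(x),np.percentile(x,2,axis=0),np.percentile(x,98,axis=0))
A=cv2.resize(p["color"][150:246,180:308],(400,300),interpolation=2); B=cv2.resize(q["color"][110:206,240:368],(400,300),interpolation=2)
cv2.imwrite("pics/aim.png",np.hstack([A,B]))
E
```

```text
clock: 36.7
ee_pos: [0.6257, -0.1273, 0.0914]
ee_rot: [[-0.002, -1.0, -0.001], [-1.0, 0.002, -0.0], [0.0, 0.001, -1.0]]
force: [0.9, -0.4, -2.5]
grip_width: 0.0318
t 36.7 tcp [ 0.6257 -0.1273  0.0914] F [ 0.9 -0.4 -2.5] T [-0.01  0.1   0.03] w 0.0318
[[-0.002, -1.0, -0.001], [-1.0, 0.002, -0.0], [0.0, 0.001, -1.0]] q [  3.   29.8  -7.    0.  -53.2  -3.1]
side 0.62 504 [ 0.59883873 -0.16636826  0.09295958] [ 0.65059285 -0.03845371  0.13171388]
top 0.88 666 [ 0.59865375 -0.1966471   0.10320443] [ 0.65057336 -0.04077982  0.13301207]
```

View pics/aim.png

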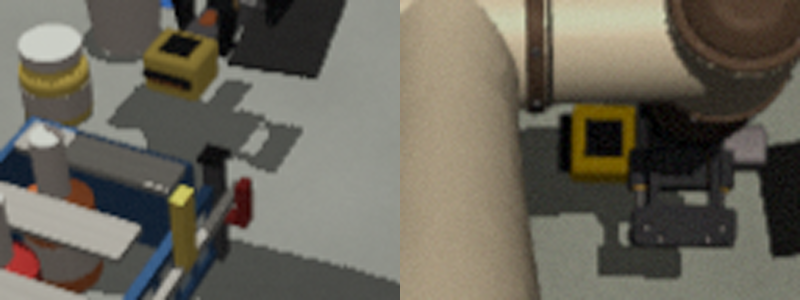

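```bash
python3 -m handwheel '[{"dx":0.1,"dy":0.1,"dz":0,"wx":0,"wy":0,"wz":0,"gripper":0},{"dx":0.1,"dy":0.1,"dz":0,"wx":0,"wy":0,"wz":0,"gripper":0}]'
python3 - <<'E'
from h import *
q,v=shot("top"); o=outline_of(q,"scanner")[0]; x=v[o["mask"]]; x=x[x[:,2]>.11]
hd=x[(x[:,1]>-.095)&(x[:,1]<-.048)]; hn=x[(x[:,1]<-.15)]
for n,a in(("head",hd),("handle",hn)):
    k=abs(a[:,2]-np.median(a[:,2]))<.006; a=a[k]; print(n,len(a),np.median(a,0),"slopes",np.linalg.lstsq(np.c_[a[:,:2],np.ones(len(a))],a[:,2],rcond=None)[0][:2])
    print(np.percentile(a,[1,99],axis=0))
E
```

```text
clock: 37.1
ee_pos: [0.627, -0.1252, 0.0917]
ee_rot: [[-0.001, -1.0, -0.0], [-1.0, 0.001, -0.0], [0.0, 0.0, -1.0]]
force: [-0.7, 0.3, -1.7]
grip_width: 0.0319
head 389 [ 0.6269526  -0.06972311  0.12945515] slopes [0.02335937 0.01148909]
[[ 0.60087706 -0.09193986  0.1243997 ]
 [ 0.65286969 -0.04809456  0.13345713]]
handle 113 [ 0.62460064 -0.18381786  0.12053533] slopes [0.01236113 0.05753157]
[[ 0.61205191 -0.19652852  0.11560308]
 [ 0.63964106 -0.1713005   0.12410647]]
```

The scanner is level and centred on the label, with the window about 75 mm away. I hold it for 3 s.

```bash
Z='see below' ; python3 -m handwheel '[{"dx":0,"dy":0,"dz":0,"wx":0,"wy":0,"wz":0,"gripper":0},{"dx":0,"dy":0,"dz":0,"wx":0,"wy":0,"wz":0,"gripper":0},{"dx":0,"dy":0,"dz":0,"wx":0,"wy":0,"wz":0,"gripper":0},{"dx":0,"dy":0,"dz":0,"wx":0,"wy":0,"wz":0,"gripper":0},{"dx":0,"dy":0,"dz":0,"wx":0,"wy":0,"wz":0,"gripper":0},{"dx":0,"dy":0,"dz":0,"wx":0,"wy":0,"wz":0,"gripper":0},{"dx":0,"dy":0,"dz":0,"wx":0,"wy":0,"wz":0,"gripper":0},{"dx":0,"dy":0,"dz":0,"wx":0,"wy":0,"wz":0,"gripper":0},{"dx":0,"dy":0,"dz":0,"wx":0,"wy":0,"wz":0,"gripper":0},{"dx":0,"dy":0,"dz":0,"wx":0,"wy":0,"wz":0,"gripper":0},{"dx":0,"dy":0,"dz":0,"wx":0,"wy":0,"wz":0,"gripper":0},{"dx":0,"dy":0,"dz":0,"wx":0,"wy":0,"wz":0,"gripper":0},{"dx":0,"dy":0,"dz":0,"wx":0,"wy":0,"wz":0,"gripper":0},{"dx":0,"dy":0,"dz":0,"wx":0,"wy":0,"wz":0,"gripper":0},{"dx":0,"dy":0,"dz":0,"wx":0,"wy":0,"wz":0,"gripper":0}]'
python3 -m handwheel '[{"dx":0,"dy":0,"dz":0,"wx":0,"wy":0,"wz":0,"gripper":0},{"dx":0,"dy":0,"dz":0,"wx":0,"wy":0,"wz":0,"gripper":0},{"dx":0,"dy":0,"dz":0,"wx":0,"wy":0,"wz":0,"gripper":0},{"dx":0,"dy":0,"dz":0,"wx":0,"wy":0,"wz":0,"gripper":0},{"dx":0,"dy":0,"dz":0,"wx":0,"wy":0,"wz":0,"gripper":0},{"dx":0,"dy":0,"dz":0,"wx":0,"wy":0,"wz":0,"gripper":0},{"dx":0,"dy":0,"dz":0,"wx":0,"wy":0,"wz":0,"gripper":0},{"dx":0,"dy":0,"dz":0,"wx":0,"wy":0,"wz":0,"gripper":0},{"dx":0,"dy":0,"dz":0,"wx":0,"wy":0,"wz":0,"gripper":0},{"dx":0,"dy":0,"dz":0,"wx":0,"wy":0,"wz":0,"gripper":0},{"dx":0,"dy":0,"dz":0,"wx":0,"wy":0,"wz":0,"gripper":0},{"dx":0,"dy":0,"dz":0,"wx":0,"wy":0,"wz":0,"gripper":0},{"dx":0,"dy":0,"dz":0,"wx":0,"wy":0,"wz":0,"gripper":0},{"dx":0,"dy":0,"dz":0,"wx":0,"wy":0,"wz":0,"gripper":0},{"dx":0,"dy":0,"dz":0,"wx":0,"wy":0,"wz":0,"gripper":0}]'
python3 - <<'E'
from h import *
q,v=shot("top"); o=outline_of(q,"scanner")[0]; x=v[o["mask"]]; x=x[x[:,2]>.11]
hd=x[(x[:,1]>-.095)&(x[:,1]<-.048)]; hn=x[(x[:,1]<-.15)]
for n,a in(("head",hd),("handle",hn)): print(n,len(a),np.median(a,0))
y=x[abs(x[:,0]-.6265)<.01]; print("y extent",np.percentile(y[:,1],[1,99]))
E
```

```text
clock: 38.7
ee_pos: [0.6268, -0.1252, 0.0917]
ee_rot: [[-0.001, -1.0, -0.001], [-1.0, 0.001, 0.0], [-0.0, 0.001, -1.0]]
force: [0.6, -0.6, -2.7]
grip_width: 0.0317
clock: 40.2
ee_pos: [0.6269, -0.1252, 0.0917]
ee_rot: [[-0.001, -1.0, -0.001], [-1.0, 0.001, -0.0], [0.0, 0.001, -1.0]]
force: [-0.6, 1.1, -1.9]
grip_width: 0.0318
head 408 [ 0.62505825 -0.06981651  0.12914542]
handle 132 [ 0.62602819 -0.18390334  0.11995854]
y extent [-0.19651795 -0.03608283]
```

```bash
python3 -m handwheel '[{"dx":0,"dy":-1,"dz":0,"wx":0,"wy":0,"wz":0.0,"gripper":0},{"dx":-0.2,"dy":-4,"dz":0,"wx":0,"wy":0,"wz":0.03,"gripper":0},{"dx":-0.4,"dy":-7,"dz":0,"wx":0,"wy":0,"wz":0.06,"gripper":0},{"dx":-0.6,"dy":-10,"dz":0,"wx":0,"wy":0,"wz":0.1,"gripper":0},{"dx":-0.8,"dy":-13,"dz":0,"wx":0,"wy":0,"wz":0.13,"gripper":0},{"dx":-0.9,"dy":-16,"dz":0,"wx":0,"wy":0,"wz":0.162,"gripper":0},{"dx":-0.9,"dy":-18.5,"dz":0,"wx":0,"wy":0,"wz":0.162,"gripper":0},{"dx":-0.9,"dy":-20.2,"dz":0,"wx":0,"wy":0,"wz":0.162,"gripper":0},{"dx":-0.9,"dy":-20.2,"dz":0,"wx":0,"wy":0,"wz":0.162,"gripper":0},{"dx":-0.9,"dy":-20.2,"dz":-2,"wx":0,"wy":0,"wz":0.162,"gripper":0},{"dx":-0.9,"dy":-20.2,"dz":-4.5,"wx":0,"wy":0,"wz":0.162,"gripper":0},{"dx":-0.9,"dy":-20.2,"dz":-6,"wx":0,"wy":0,"wz":0.162,"gripper":0},{"dx":-0.9,"dy":-20.2,"dz":-6,"wx":0,"wy":0,"wz":0.162,"gripper":0}]'
python3 - <<'E'
from h import *
s=st(); d=np.array([-.1616,.987]); print("go",(np.array([.6167,-.3193])-.0083*d-s["ee_pos"][:2])*100)
E
```

```text
clock: 41.6
ee_pos: [0.6159, -0.3258, 0.0286]
ee_rot: [[0.161, -0.987, -0.007], [-0.987, -0.161, 0.002], [-0.003, 0.006, -1.0]]
force: [-0.4, 1.0, -2.5]
grip_width: 0.0318
t 41.6 tcp [ 0.6159 -0.3258  0.0286] F [-0.4  1.  -2.5] T [-0.    0.15 -0.01] w 0.0318
[[0.161, -0.987, -0.007], [-0.987, -0.161, 0.002], [-0.003, 0.006, -1.0]] q [-14.6  38.7  -0.4  -0.  -51.2  23.9]
go [ 0.21140845 -0.16667237]
```

```bash
python3 -m handwheel '[{"dx":0,"dy":0,"dz":0,"wx":0,"wy":0,"wz":0,"gripper":0},{"dx":0,"dy":0,"dz":-0.8,"wx":0,"wy":0,"wz":0,"gripper":0},{"dx":0,"dy":0,"dz":-1.6,"wx":0,"wy":0,"wz":0,"gripper":0},{"dx":0,"dy":0,"dz":-1.95,"wx":0,"wy":0,"wz":0,"gripper":0},{"dx":0,"dy":0,"dz":-1.95,"wx":0,"wy":0,"wz":0,"gripper":0},{"dx":0,"dy":0,"dz":-1.95,"wx":0,"wy":0,"wz":0,"gripper":0},{"dx":0,"dy":0,"dz":-1.95,"wx":0,"wy":0,"wz":0,"gripper":0}]'
```

```text
clock: 42.3
ee_pos: [0.6179, -0.3273, 0.0122]
ee_rot: [[0.16, -0.987, -0.0], [-0.987, -0.16, -0.0], [0.0, 0.0, -1.0]]
force: [-0.2, 0.5, -2.5]
grip_width: 0.0317
```

```bash
python3 -m handwheel '[{"dx":0,"dy":0,"dz":-0.07,"wx":0,"wy":0,"wz":0,"gripper":0},{"dx":0,"dy":0,"dz":-0.07,"wx":0,"wy":0,"wz":0,"gripper":0},{"dx":0,"dy":0,"dz":-0.07,"wx":0,"wy":0,"wz":0,"gripper":0.7},{"dx":0,"dy":0,"dz":-0.07,"wx":0,"wy":0,"wz":0,"gripper":0.7},{"dx":0,"dy":0,"dz":-0.07,"wx":0,"wy":0,"wz":0,"gripper":0.7},{"dx":0,"dy":0,"dz":-0.07,"wx":0,"wy":0,"wz":0,"gripper":0.7},{"dx":0,"dy":0,"dz":3,"wx":0,"wy":0,"wz":0,"gripper":0.7},{"dx":0,"dy":0,"dz":7,"wx":0,"wy":0,"wz":0,"gripper":0.7},{"dx":0,"dy":0,"dz":12,"wx":0,"wy":0,"wz":0,"gripper":0.7},{"dx":0,"dy":0,"dz":17,"wx":0,"wy":0,"wz":0,"gripper":0.7},{"dx":-3,"dy":4,"dz":22,"wx":0,"wy":0,"wz":0,"gripper":0.7},{"dx":-24.4,"dy":34,"dz":23,"wx":0,"wy":0,"wz":0,"gripper":0.7},{"dx":-24.4,"dy":34,"dz":23,"wx":0,"wy":0,"wz":0,"gripper":0.7},{"dx":-24.4,"dy":34,"dz":23,"wx":0,"wy":0,"wz":0,"gripper":0.7},{"dx":-24.4,"dy":34,"dz":23,"wx":0,"wy":0,"wz":0,"gripper":0.7},{"dx":-24.4,"dy":34,"dz":23,"wx":0,"wy":0,"wz":0,"gripper":0.7},{"dx":-24.4,"dy":34,"dz":23,"wx":0,"wy":0,"wz":0,"gripper":0.7},{"dx":-24.4,"dy":34,"dz":23,"wx":0,"wy":0,"wz":0,"gripper":0.7},{"dx":-24.4,"dy":34,"dz":23,"wx":0,"wy":0,"wz":0,"gripper":0.7},{"dx":-24.4,"dy":34,"dz":23,"wx":0,"wy":0,"wz":0,"gripper":0.7}]'
python3 - <<'E'
from bot import *
from scan import measure
st(); q,v=shot("side"); p,w=shot("top"); measure(p,w)
for l in("bottle_red","bottle_orange","bar_tab"): bottle(l,v,q)
A=cv2.resize(q["color"][120:270,150:350],(400,300),interpolation=2); B=cv2.resize(p["color"][120:216,330:458],(400,300),interpolation=2)
cv2.imwrite("pics/fin.png",np.hstack([A,B]))
E
```

```text
clock: 44.3
ee_pos: [0.3721, 0.0149, 0.2432]
ee_rot: [[0.166, -0.986, 0.002], [-0.986, -0.166, 0.002], [-0.002, -0.002, -1.0]]
force: [0.5, 0.2, 0.1]
grip_width: 0.0608
t 44.3 tcp [0.3721 0.0149 0.2432] F [0.5 0.2 0.1] T [-0.02  0.1  -0.01] w 0.0608
[[0.166, -0.986, 0.002], [-0.986, -0.166, 0.002], [-0.002, -0.002, -1.0]] q [ 27.7  -4.9 -29.3  -0.  -65.5 -18.1]
scanner yaw [ 99.93 102.21] s [-0.0928  0.0682] widths [0.031 0.031 0.03  0.032 0.031 0.031 0.03  0.041]
origin [ 0.6156 -0.3159] len 0.1626 z 0.049
pad dark 1546 ((0.6166409850120544, -0.31896495819091797), (0.09858736395835876, 0.20094150304794312), 9.269342422485352)
bottle_red 0.88 104 [0.652  0.1996 0.155 ] [0.6503 0.2018 0.1574]
bottle_red 0.5 39 [0.5898 0.1631 0.1537] [0.5294 0.1331 0.1517]
bottle_orange 0.65 87 [0.6494 0.1172 0.1546] [0.648  0.1187 0.1565]
bottle_orange 0.18 40 [0.5903 0.1619 0.1542] [0.5327 0.1343 0.152 ]
bar_tab 0.72 37 [0.5223 0.1286 0.151 ] [0.5221 0.1291 0.1514]
bar_tab 0.32 61 [0.5906 0.1598 0.1548] [0.5754 0.1521 0.1539]
```

View pics/fin.png

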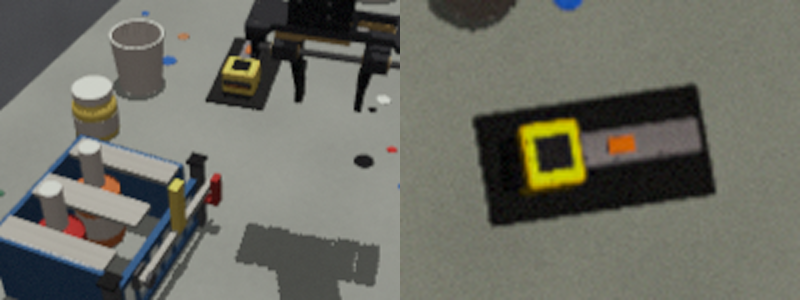

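The final crop shows the gate shut and latched, both bottles in, the scanner on its pad lined up with it, and the jar and cup unmoved. One numeric check on the centring follows.

Run:
```python
from h import *
p=cams.capture("top"); M=R.from_rotvec(np.ravel(p["rvec"])).as_matrix(); t=np.ravel(p["tvec"])
def ray(c,z):
    u,v=330+(c[0]-400)/3.125-.35,120+c[1]/3.125-.35
    d=np.array([(u-p["cx"])/p["fx"],(v-p["cy"])/p["fy"],1])@M; o=-t@M; return (o+d*(z-o[2])/d[2])[:2]
C=np.array([ray(c,.006) for c in((475,117),(695,85),(714,192),(492,225))]).mean(0)
a=np.mean([ray(c,.040) for c in((699,118),(702,151))],0); b=np.mean([ray(c,.048) for c in((519,126),(527,191))],0)
d=b-a; print("pad",C,"len",np.linalg.norm(d),"yaw",np.degrees(np.arctan2(d[1],d[0])),"origin",a+(b-a)*80/155)
for l in("jar","mixing_cup","brush"): print(l,(np.array(look_for(p,l)[0]["point"])*[560,420]).round())
```

```text
pad [ 0.61670169 -0.31881715] len 0.1550016535773039 yaw 99.23150009926344 origin [ 0.61577729 -0.32085918]Traceback (most recent call last):
  File "<stdin>", line 9, in <module>
IndexError: list index out of range
```

Measured against the pad, the scanner is centred within about 2 mm and its yaw is 99.2° against 99.3°. The robot is clear of everything, so I hand the job in.

```bash
python3 -c "
from h import *
s=st(); print(r.job_done())"
```

```text
t 44.65 tcp [0.3742 0.0121 0.2418] F [ 0.3  0.1 -0. ] T [0.02 0.12 0.02] w 0.0608
[[0.158, -0.987, -0.001], [-0.987, -0.158, -0.001], [0.0, 0.002, -1.0]] q [ 27.1  -4.5 -29.1  -0.  -65.5 -18. ]
the job is handed in; nothing more can be done
None
```

The job is done and handed in at about 45 s of robot time. I lifted the bar and swung the gate open to about 1.8 rad. The red and orange bottles, the only two listed ones I found, went upright into the left and right slots. Then I shut the gate, lowered the bar behind the catch, held the scanner on the label for 3 s and laid it back on its black pad.

**Last checks:**
- **Bottles:** both caps were at the right height (about 158 mm) and over their slots, so both stand upright in the pen.
- **Gate and bar:** the tab was back at its starting position, and the picture showed the bar behind the red catch.
- **Scanning:** the scanner was level, within about 2 mm of the label's middle, with the window about 70–75 mm away. That distance is worked out from the arm's pose and depth readings, since there is no reading from the scanner itself.
- **Scanner on the pad:** it was centred within about 2 mm, at a yaw of 99.2° against 99.3° for the pad. A cruder fit disagreed slightly, giving 3 mm along the pad and a yaw of 100–102°.

**Failed checks:**
- The final network check on the jar, cup and brush stopped with no detection. The jar and cup looked unmoved in the last picture, and I didn't check the brush again after the bottles went in.
- An early fit of the bar from the top view also failed because the arm was in the way, so the latch check rests on the side picture and the tab position.

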